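Change the load of a scraper rinse bay

TASK

Change over the rinse bay: first pull every washed scraper out from under its sprung roller arm and lay it down in the loose grey crate. Then lift each used scraper up and off its hook on the drip rail, stand it blade down in a slot of the bay and slide it in beneath the roller, pushing the sprung arm up, until it is home against the stop with the roller bearing down on its handle bar. When all of them are held, press the start button fully down and let it come up again; leave everything else on the table where it stands.

Things in the scene. Friction and masses are not known exactly. Their poses are not given: they have to be found in the camera images.
- washed1: washed scraper; starts home in slot 1 (1 or 2 of the 3 are present). Steel blade 100 long x 5 thick x 52 high, two 9 mm thick uprights, on top a plastic grip bar 100 long x 18 thick x 20 high with rounded ends (radius 10). 106 high, about 160 g. Origin: middle of the blade's lower edge; x along the blade, y its thickness, z up to the bar (z 86 to 106). Same turned end for end.
- washed1_bar (a point): middle of that scraper's grip bar (96 mm above its origin)
- washed2: washed scraper; starts home in slot 2 (1 or 2 of the 3 are present). Steel blade 100 long x 5 thick x 52 high, two 9 mm thick uprights, on top a plastic grip bar 100 long x 18 thick x 20 high with rounded ends (radius 10). 106 high, about 160 g. Origin: middle of the blade's lower edge; x along the blade, y its thickness, z up to the bar (z 86 to 106). Same turned end for end.
- washed2_bar (a point): middle of that scraper's grip bar (96 mm above its origin)
- washed3: washed scraper; starts home in slot 3 (1 or 2 of the 3 are present). Steel blade 100 long x 5 thick x 52 high, two 9 mm thick uprights, on top a plastic grip bar 100 long x 18 thick x 20 high with rounded ends (radius 10). 106 high, about 160 g. Origin: middle of the blade's lower edge; x along the blade, y its thickness, z up to the bar (z 86 to 106). Same turned end for end.
- washed3_bar (a point): middle of that scraper's grip bar (96 mm above its origin)
- used1: used scraper; starts hanging by its bar on hook 1 of the rail, blade down, parallel to the rail (2 or 3 of the 3 are present). Same shape, origin and axes as the washed ones. The window under the bar is 52 wide x 34 high (z 52 to 86); the hook passes through its middle.
- used2: used scraper; starts hanging by its bar on hook 2 of the rail, blade down, parallel to the rail (2 or 3 of the 3 are present). Same shape, origin and axes as the washed ones. The window under the bar is 52 wide x 34 high (z 52 to 86); the hook passes through its middle.
- used3: used scraper; starts hanging by its bar on hook 3 of the rail, blade down, parallel to the rail (2 or 3 of the 3 are present). Same shape, origin and axes as the washed ones. The window under the bar is 52 wide x 34 high (z 52 to 86); the hook passes through its middle.
- crate: loose grey plastic crate, open on top, 240 x 280 x 60 (x, y, z), walls and floor 5 thick, about 0.8 kg, in front of the drip rail. Origin: centre of its underside. It may get knocked a few cm aside during the job.
- slot1 (a point): home point of the bay's left slot, on its floor 14 above the table: a seated scraper's origin. x along the slot from its open end to the stop (at +50) and the arm's shaft (at +108, 135 above the table); z up; slots are 85 apart. 8 wide between slippery plastic runners 100 long, 28 high, flared lips to 37 high, 26 apart at the top. Floor strip from x = -110.
- hold1 (a joint): angle (rad) of the sprung arm over slot 1: 0 = down on its stop, 0.8 = fully up; about 0.09, 4 N, on a seated scraper. Springs back (0.2 N m + 1 N m/rad). From the shaft it reaches 80 towards the open end, with a free rubber roller 34 across, 16 wide, axle at slot x = 28. Arm down, roller underside is 99 above the slot floor: a bar end slid in +x lifts it from 30 before home.
- slot2 (a point): home point of the bay's middle slot, on its floor 14 above the table: a seated scraper's origin. x along the slot from its open end to the stop (at +50) and the arm's shaft (at +108, 135 above the table); z up; slots are 85 apart. 8 wide between slippery plastic runners 100 long, 28 high, flared lips to 37 high, 26 apart at the top. Floor strip from x = -110.
- hold2 (a joint): angle (rad) of the sprung arm over slot 2: 0 = down on its stop, 0.8 = fully up; about 0.09, 4 N, on a seated scraper. Springs back (0.2 N m + 1 N m/rad). From the shaft it reaches 80 towards the open end, with a free rubber roller 34 across, 16 wide, axle at slot x = 28. Arm down, roller underside is 99 above the slot floor: a bar end slid in +x lifts it from 30 before home.
- slot3 (a point): home point of the bay's right slot, on its floor 14 above the table: a seated scraper's origin. x along the slot from its open end to the stop (at +50) and the arm's shaft (at +108, 135 above the table); z up; slots are 85 apart. 8 wide between slippery plastic runners 100 long, 28 high, flared lips to 37 high, 26 apart at the top. Floor strip from x = -110.
- hold3 (a joint): angle (rad) of the sprung arm over slot 3: 0 = down on its stop, 0.8 = fully up; about 0.09, 4 N, on a seated scraper. Springs back (0.2 N m + 1 N m/rad). From the shaft it reaches 80 towards the open end, with a free rubber roller 34 across, 16 wide, axle at slot x = 28. Arm down, roller underside is 99 above the slot floor: a bar end slid in +x lifts it from 30 before home.
- rail: fixed drip rail: steel bar 12 across, 150 above the table, at x = 105; hooks 1, 2, 3 at y = 115, 0, -115, each an 8 mm rod towards -x (the robot). A hanging bar's underside rests on it near x = 50, 152 above the table; its upturned tip at x = 28 stands 10 higher than the rod. Origin on the table, y along the bar.
- start (a joint): start button of the rinse bay, on a grey control box (80 x 62, 70 high) left of slot 1: 0 = up, 0.006 m = fully down, about 5 N, springs back
- start_top (a point): top centre of the start button (28 across), pressed straight down
- cleaner: white plastic bottle, 54 across, 135 high, beside the bay; not part of the job. Origin under its centre.
- brush: scrubbing brush lying beside the crate; not part of the job. Origin under its centre.
- bowl: small steel bowl, 80 across, 40 high, in front of the bay; not part of the job. Origin under its centre.
- jar: amber jar, 70 across, 90 high, between the bay and the rail; not part of the job. Origin under its centre.
- tin: aluminium tin, 80 across, 50 high, beside the bay; not part of the job. Origin under its centre.
Not all that is in view belongs to the job. What is shaped like the used3 but brown is not meant.

How it is judged (in metres and radians):
On the way, in this order (a step that is already met when the one before it is completed fails the run):
1. every washed scraper lies in the crate (linear speed of each of washed1, washed2, washed3 below 0.03 m/s and x of washed1 in the frame of crate between -0.118 and 0.118 m and y of washed1 in the frame of crate between -0.138 and 0.138 m and z of washed1 in the frame of crate between 0 and 0.06 m and x of washed1_bar in the frame of crate between -0.118 and 0.118 m and y of washed1_bar in the frame of crate between -0.138 and 0.138 m and z of washed1_bar in the frame of crate between 0 and 0.06 m and x of washed2 in the frame of crate between -0.118 and 0.118 m and y of washed2 in the frame of crate between -0.138 and 0.138 m and z of washed2 in the frame of crate between 0 and 0.06 m and x of washed2_bar in the frame of crate between -0.118 and 0.118 m and y of washed2_bar in the frame of crate between -0.138 and 0.138 m and z of washed2_bar in the frame of crate between 0 and 0.06 m and x of washed3 in the frame of crate between -0.118 and 0.118 m and y of washed3 in the frame of crate between -0.138 and 0.138 m and z of washed3 in the frame of crate between 0 and 0.06 m and x of washed3_bar in the frame of crate between -0.118 and 0.118 m and y of washed3_bar in the frame of crate between -0.138 and 0.138 m and z of washed3_bar in the frame of crate between 0 and 0.06 m), for 0.2 s.
2. every used scraper stands home in a slot, its roller arm bearing on it (((x of used1 in the frame of slot1 between -0.012 and 0.006 m and y of used1 in the frame of slot1 between -0.006 and 0.006 m and z of used1 in the frame of slot1 between -0.004 and 0.006 m and angle between used1's own z axis and vertical below 0.2 rad and value of joint hold1 between 0.06 and 0.13 rad and linear speed of used1 below 0.03 m/s) or (x of used1 in the frame of slot2 between -0.012 and 0.006 m and y of used1 in the frame of slot2 between -0.006 and 0.006 m and z of used1 in the frame of slot2 between -0.004 and 0.006 m and angle between used1's own z axis and vertical below 0.2 rad and value of joint hold2 between 0.06 and 0.13 rad and linear speed of used1 below 0.03 m/s) or (x of used1 in the frame of slot3 between -0.012 and 0.006 m and y of used1 in the frame of slot3 between -0.006 and 0.006 m and z of used1 in the frame of slot3 between -0.004 and 0.006 m and angle between used1's own z axis and vertical below 0.2 rad and value of joint hold3 between 0.06 and 0.13 rad and linear speed of used1 below 0.03 m/s)) and ((x of used2 in the frame of slot1 between -0.012 and 0.006 m and y of used2 in the frame of slot1 between -0.006 and 0.006 m and z of used2 in the frame of slot1 between -0.004 and 0.006 m and angle between used2's own z axis and vertical below 0.2 rad and value of joint hold1 between 0.06 and 0.13 rad and linear speed of used2 below 0.03 m/s) or (x of used2 in the frame of slot2 between -0.012 and 0.006 m and y of used2 in the frame of slot2 between -0.006 and 0.006 m and z of used2 in the frame of slot2 between -0.004 and 0.006 m and angle between used2's own z axis and vertical below 0.2 rad and value of joint hold2 between 0.06 and 0.13 rad and linear speed of used2 below 0.03 m/s) or (x of used2 in the frame of slot3 between -0.012 and 0.006 m and y of used2 in the frame of slot3 between -0.006 and 0.006 m and z of used2 in the frame of slot3 between -0.004 and 0.006 m and angle between used2's own z axis and vertical below 0.2 rad and value of joint hold3 between 0.06 and 0.13 rad and linear speed of used2 below 0.03 m/s)) and ((x of used3 in the frame of slot1 between -0.012 and 0.006 m and y of used3 in the frame of slot1 between -0.006 and 0.006 m and z of used3 in the frame of slot1 between -0.004 and 0.006 m and angle between used3's own z axis and vertical below 0.2 rad and value of joint hold1 between 0.06 and 0.13 rad and linear speed of used3 below 0.03 m/s) or (x of used3 in the frame of slot2 between -0.012 and 0.006 m and y of used3 in the frame of slot2 between -0.006 and 0.006 m and z of used3 in the frame of slot2 between -0.004 and 0.006 m and angle between used3's own z axis and vertical below 0.2 rad and value of joint hold2 between 0.06 and 0.13 rad and linear speed of used3 below 0.03 m/s) or (x of used3 in the frame of slot3 between -0.012 and 0.006 m and y of used3 in the frame of slot3 between -0.006 and 0.006 m and z of used3 in the frame of slot3 between -0.004 and 0.006 m and angle between used3's own z axis and vertical below 0.2 rad and value of joint hold3 between 0.06 and 0.13 rad and linear speed of used3 below 0.03 m/s))), for 0.3 s.
3. the start button is pressed fully down (value of joint start above 0.0045 m), for 0.05 s.
At the end, for the whole second after the job is handed in: Washed scrapers at rest inside the crate, blade and bar below its rim; each used one upright (11 degrees) in a slot, on its floor (6 mm), at most 12 mm short of the stop, the roller on its bar (arm 0.06 to 0.13 rad); start then pressed (4.5 mm or more) and up again (all of step 1 and all of step 2 and value of joint start below 0.002 m and angular speed of each of washed1, washed2, washed3, used1, used2, used3 below 0.3 rad/s); the robot touches nothing.
It fails at once if a bystander is pushed more than 3 cm from its place (distance of any of cleaner, brush, bowl, jar, tin from where it was at the start of the episode above 0.03 m).
Of washed1, washed2, washed3 only 1 to 2 are there at a start; the rules pass over those that are not, and their reading is None.
Of used1, used2, used3 only 2 to 3 are there at a start; the rules pass over those that are not, and their reading is None.
At some moment in a run one of crate may be knocked a few centimetres aside while the robot is not near it.
It also fails if it takes over 210 s, if anything falls off the work surface, if the arm or the gripper's body presses on something with over 40 N, if the wrist force passes 120 N, or if a joint passes its speed limit or range.

ROBOT

A 7-joint arm with a two-finger parallel gripper is mounted at the origin on the work surface. World frame = base frame: x ahead of the robot, y to its left, z up, the work surface at z = 0. Lengths are in mm, angles in rad, forces in N, time in s.
With the tool pointing down it reaches from about 425 to 875 mm from the base axis. Payload 4.7 kg.
Tool frame: the origin (TCP) lies at the very end of the fingers, on their centre line; the grasp point (between the pads) lies 19 mm behind it; y points along the fingers, x is the direction in which the jaws open and shut, and the axes are right-handed (so a half turn about y gives the same grasp; the last joint's range is limited). The gripper opens to 85 mm and grips with 20 to 120 N. Pads are 22 mm wide; open, the fingers measure 114 mm over their backs; the gripper's body (76 mm by 85 mm) begins 54 mm behind the grasp point. The pads swing forward as they close: fully open they stand 13 mm farther back than shut.
Start: joints at [1.243, 0.321, -0.07, 1.45, 0.023, 1.371, -0.057], TCP at [217.85, -612.426, 231.349] pointing down, gripper open.
Joint ranges: [-2.86, 2.86], [-0.3, 2.09], [-1.38, 1.24], [0.06, 2.45], [-1.56, 4.7], [0.09, 2.05], [-2.69, 2.69]. Speed limits (rad/s): [2.57, 2.57, 3.14, 3.14, 3.14, 3.14, 3.14].

INTERFACE

Orientations are given as a unit quaternion [w, x, y, z].
In Python, from workcell import bot gives the robot as it stands.
- The arm moves only by the tool send_rows, never from a script. Its argument "rows" is a list of rows, each a list of 3 entries, a list of its own where there are three numbers: the shift along the tool's x, y, z in m, then the turn, a rotation vector about the tool's x, y, z in rad, then the gripper's target within -1 to 1 (shut at 1, half-way at 0, fully open at -1). A call has 1 to 5 rows; each row shifts and turns the commanded pose from where the row before left it, along the tool's axes as they then stand; what a row does not reach is not made up. A row lasts 1/12 s, in which the tool goes at most 41.7 mm and 7.16 degrees, less where a joint would pass 70% of its speed; a pose out of reach is approached as far as the arm can. A call with a gripper value outside its range is refused whole. The fingers move at their own pace and stop on an object; "squeeze" is the grip in N (left out, the last holds). Time passes only in rows, so rows that do not move let the fingers close. It gives the time, the measured TCP pose, the force and the opening at its end, in the units of the state.
- bot.read_state(): the state, without advancing time (a new reading comes with each control period).
- bot.capture(name): name is "side" or "top" or "wrist"; returns the picture (400x640x3 uint8, red, green, blue); there is no depth.
- bot.calibration(name): a dict with "intrinsics" (3x3 intrinsics, pixels), "dist_coeffs" ([k1, k2, p1, p2, k3] as OpenCV has them; the pictures are not rectified), "T" (4x4, takes a point from camera to world coordinates); the wrist camera has in their place "T_tool_cam" (4x4, takes a point from camera to tool coordinates, whose origin is the TCP and whose axes are the tool frame's). Camera axes: x right, y down, z forward; pixel columns grow to the right and rows downward; lengths in mm; the calibration is good to about 2 mm. A picture is of the moment at which its call begins: read the wrist's pose just before it. calibration takes no time and is no camera call.
- bot.close_job(): hands the job in, once; it reports no verdict.
The state is a dict: "time_s": time; "q": joint angles; "dq": joint speeds; "joint_efforts": joint torques, N m; "ee_pos": TCP position; "orientation": TCP orientation; "wrist_force": force on the tool from outside, world axes, zero at the start; "moment": the same for the moment, N m; "gripper_width": opening from 0.0 (shut) to 1.0 (fully open).
Only numpy, scipy, OpenCV 4.12 (cv2) and the standard library are available. Lean on these libraries where they do the work, as an engineer would, in place of code of your own. Each camera call takes 0.05 s, during which the arm holds its last target.

## Working session

There is one attempt and no reset: what is moved stays moved. The work goes in short steps, Python scripts to look and compute and a tool call to move; the robot and the scene stay as the last step left them, time stands still between calls to the robot, and variables do not carry over. Pictures are saved under pics/ and viewed, and the job is handed in when it is done.

Besides the shell and the picture viewer there is one more tool, called after "Call:" as name(argument=value, ...), one argument or row to a line, values as JSON. send_rows: Moves the arm, as the interface text tells. Its arguments: {"type":"object","properties":{"rows":{"type":"array"},"squeeze":{"type":"number"}},"required":["rows"]}

```bash
ls; mkdir -p pics; cat > h.py <<'E'
import numpy as np, cv2, json
from workcell import bot
from scipy.spatial.transform import Rotation as R
def snap(name,fn,crop=None,scale=1):
    im=bot.capture(name); 
    cv2.imwrite('pics/raw_'+fn,cv2.cvtColor(im,cv2.COLOR_RGB2BGR))
    v=im
    if crop: v=im[crop[1]:crop[3],crop[0]:crop[2]]
    v=cv2.resize(v,None,fx=scale,fy=scale,interpolation=cv2.INTER_CUBIC)
    cv2.imwrite('pics/'+fn,cv2.cvtColor(v,cv2.COLOR_RGB2BGR)); return im
def camT(name,st=None):
    c=bot.calibration(name)
    if name!='wrist': return c,np.array(c['T'])
    st=st or bot.read_state()
    w,x,y,z=st['orientation']
    T=np.eye(4);T[:3,:3]=R.from_quat([x,y,z,w]).as_matrix();T[:3,3]=st['ee_pos']
    return c,T@np.array(c['T_tool_cam'])
def ray(name,px,st=None):
    c,T=camT(name,st)
    p=cv2.undistortPoints(np.array([[px]],float),np.array(c['intrinsics']),np.array(c['dist_coeffs']))[0,0]
    d=T[:3,:3]@np.array([p[0],p[1],1]); return T[:3,3],d
def onz(name,px,z,st=None):
    o,d=ray(name,px,st); return o+d*(z-o[2])/d[2]
def proj(name,P,st=None):
    c,T=camT(name,st); Ti=np.linalg.inv(T)
    r,_=cv2.Rodrigues(Ti[:3,:3])
    return cv2.projectPoints(np.array(P,float).reshape(-1,1,3),r,Ti[:3,3],np.array(c['intrinsics']),np.array(c['dist_coeffs']))[0][:,0]
def stp():
    s=bot.read_state()
    w,x,y,z=s['orientation'];M=R.from_quat([x,y,z,w]).as_matrix()
    print('t',s['time_s'],'pos',np.round(s['ee_pos'],1),'F',np.round(s['wrist_force'],1),'g',round(s['gripper_width'],3));print('axes cols\n',np.round(M,3)); return s
E
python3 - <<'E'
from h import *
stp(); print(bot.read_state())
for n in ['top','side','wrist']:
    snap(n,n+'0.png'); print(n,{k:np.round(v,3).tolist() for k,v in bot.calibration(n).items()})
E
```

```text
pics
t 0.0 pos [ 217.6 -611.9  230.2] F [ 0.  -0.4  0.4] g 0.999
axes cols
 [[ 0.335 -0.001  0.942]
 [-0.942  0.002  0.335]
 [-0.002 -1.    -0.   ]]
{'time_s': 0.0, 'q': array([ 1.24310301,  0.32179914, -0.07009665,  1.4516897 ,  0.02259373,
        1.37079202, -0.05689692]), 'dq': array([ 0.00030308,  0.00107685,  0.00119613, -0.00079824, -0.00035872,
        0.00117839,  0.00111542]), 'joint_efforts': array([ 5.55269537e-05, -4.93582714e+01, -3.82303102e-01, -3.14332438e+01,
        1.29078611e-02,  1.13713185e-02,  2.37059925e-05]), 'ee_pos': array([ 217.64574792, -611.90259422,  230.23170777]), 'orientation': array([ 0.5781193 , -0.57739682,  0.40823722, -0.40710363]), 'wrist_force': array([ 0.03207777, -0.35519218,  0.4446032 ]), 'moment': array([ 0.00709736, -0.02173652,  0.04121627]), 'gripper_width': 0.9986666883017263}
top {'intrinsics': [[470.514, 0.0, 322.583], [0.0, 470.514, 203.153], [0.0, 0.0, 1.0]], 'dist_coeffs': [-0.01, 0.0, 0.0, 0.0, 0.0], 'T': [[-0.023, -0.974, 0.226, 173.617], [-1.0, 0.021, -0.008, -13.559], [0.003, -0.226, -0.974, 1687.854], [0.0, 0.0, 0.0, 1.0]]}
side {'intrinsics': [[390.168, 0.0, 319.278], [0.0, 390.168, 199.953], [0.0, 0.0, 1.0]], 'dist_coeffs': [-0.085, 0.0, 0.0, 0.0, 0.0], 'T': [[-0.979, -0.16, 0.125, 357.689], [-0.203, 0.762, -0.615, 782.249], [0.003, -0.627, -0.779, 1115.917], [0.0, 0.0, 0.0, 1.0]]}
wrist {'intrinsics': [[303.503, 0.0, 320.555], [0.0, 303.503, 197.485], [0.0, 0.0, 1.0]], 'dist_coeffs': [-0.019, 0.0, 0.0, 0.0, 0.0], 'T_tool_cam': [[1.0, -0.0, 0.0, 0.635], [-0.001, -0.26, 0.966, -141.963], [-0.0, -0.966, -0.26, 65.938], [0.0, 0.0, 0.0, 1.0]]}
```

View pics/top0.png

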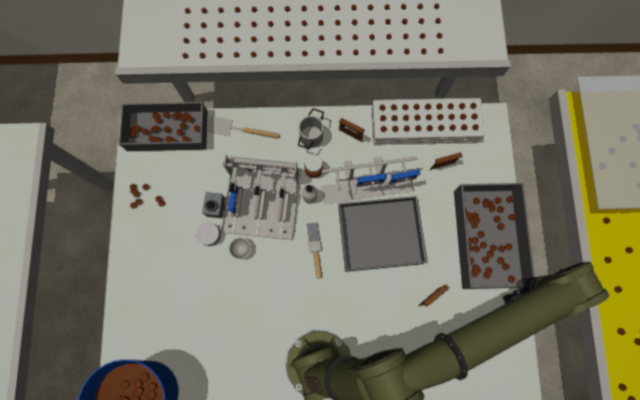

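View pics/side0.png

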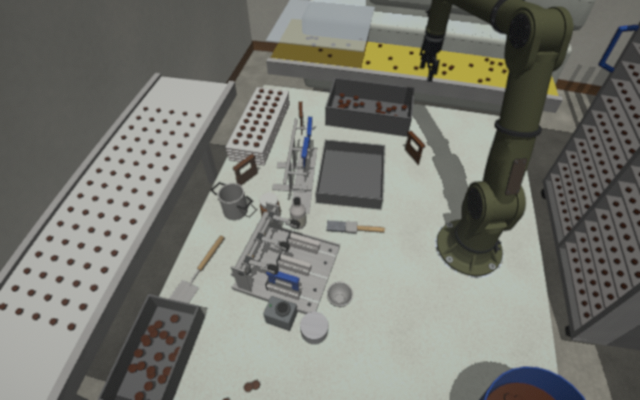

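View pics/wrist0.png

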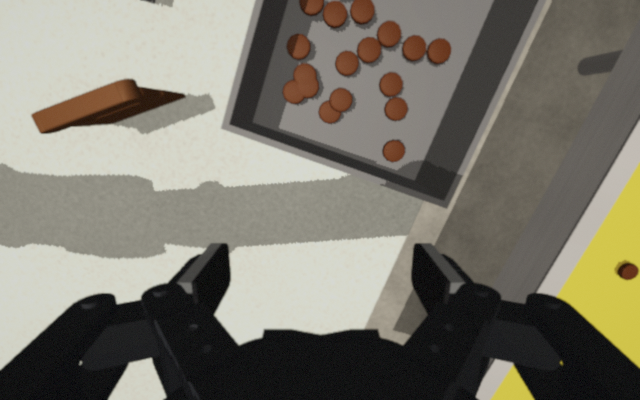

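```bash
python3 - <<'E'
import cv2
a=cv2.imread('pics/raw_top0.png')
cv2.imwrite('pics/z1.png',cv2.resize(a[90:280,190:450],None,fx=3,fy=3,interpolation=cv2.INTER_CUBIC))
b=cv2.imread('pics/raw_side0.png')
cv2.imwrite('pics/z2.png',cv2.resize(b[90:350,210:410],None,fx=3,fy=3,interpolation=cv2.INTER_CUBIC)[:600] if 0 else cv2.resize(b[90:350,210:410],None,fx=2.3,fy=2.3,interpolation=cv2.INTER_CUBIC))
E
```

```text
(no output)
```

View pics/z1.png

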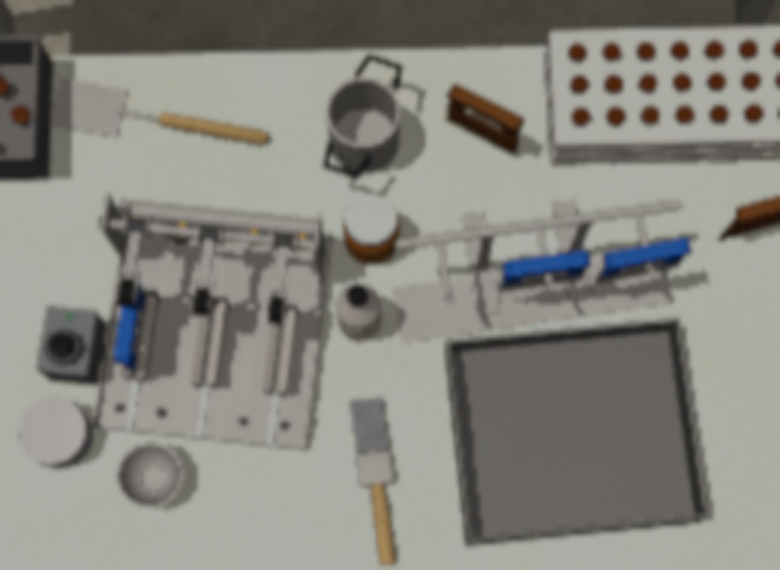

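View pics/z2.png

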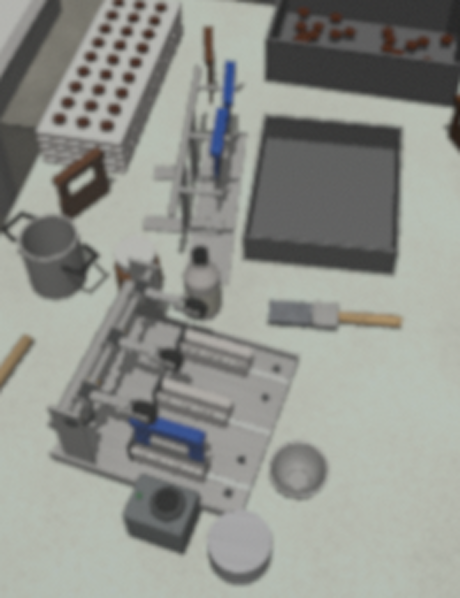

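```bash
cat >> h.py <<'E'
def blues(fn,amin=25):
    im=cv2.imread(fn);hsv=cv2.cvtColor(im,cv2.COLOR_BGR2HSV)
    m=cv2.inRange(hsv,(105,120,50),(125,255,255))
    n,l,s,c=cv2.connectedComponentsWithStats(m)
    out=[]
    for i in range(1,n):
        if s[i,4]>amin:
            pts=np.argwhere(l==i)[:,::-1].astype(np.float32)
            out.append((s[i].tolist(),cv2.minAreaRect(pts)))
    return out
E
python3 - <<'E'
from h import *
for f,n in(('pics/raw_top0.png','top'),('pics/raw_side0.png','side')):
    for s,r in blues(f):
        print(n,s,np.round(r[0],1),np.round(r[1],1),round(r[2],1))
        b=cv2.boxPoints(r); 
        i=np.argsort([np.linalg.norm(b[0]-b[1]),np.linalg.norm(b[1]-b[2])])
        e=[(b[0]+b[1])/2,(b[2]+b[3])/2] if np.linalg.norm(b[0]-b[1])<np.linalg.norm(b[1]-b[2]) else [(b[1]+b[2])/2,(b[3]+b[0])/2]
        for z in (110,162): print(z,[np.round(onz(n,p,z),0) for p in e])
px=dict(crate=[(450,345),(680,325),(708,518),(468,543)],baycorners=[(98,430),(308,447)],cleaner=[(357,297)],jar=[(370,215)],tin=[(56,432)],bowl=[(153,475)],button=[(65,347)])
zz=dict(crate=60,baycorners=10,cleaner=135,jar=90,tin=50,bowl=40,button=75)
for k in px:
    for p in px[k]: print(k,np.round(onz('top',(190+p[0]/3,90+p[1]/3),zz[k]),0))
E
```

```text
top [391, 170, 29, 12, 165] [404.6 175.2] [ 6.9 29. ] 78.7
110 [array([ 643., -366.,  110.]), array([ 624., -265.,  110.])]
162 [array([ 627., -355.,  162.]), array([ 609., -257.,  162.])]
top [358, 173, 28, 12, 171] [371.5 178.6] [ 7.5 28.1] 80.1
110 [array([ 631., -248.,  110.]), array([ 616., -151.,  110.])]
162 [array([ 616., -240.,  162.]), array([ 601., -146.,  162.])]
top [228, 188, 10, 24, 122] [232.3 199.2] [ 6.9 23.3] 8.5
110 [array([601., 279., 110.]), array([519., 289., 110.])]
162 [array([587., 269., 162.]), array([508., 279., 162.])]
top [78, 360, 89, 40, 717] [122.  379.5] [39. 88.] 90.0
110 [array([-24., 483., 110.]), array([-18., 762., 110.])]
162 [array([-17., 466., 162.]), array([-12., 737., 162.])]
side [600, 26, 39, 46, 268] [618.  45.] [15.8 53.1] 30.8
110 [array([-1063., -1765.,   110.]), array([ -706., -1136.,   110.])]
162 [array([ -989., -1634.,   162.]), array([ -651., -1037.,   162.])]
side [302, 118, 9, 40, 133] [307.  137.6] [ 4.1 39.6] 11.3
110 [array([ 637., -416.,  110.]), array([ 617., -196.,  110.])]
162 [array([ 622., -354.,  162.]), array([ 603., -145.,  162.])]
side [274, 272, 24, 12, 127] [286. 277.] [24.   5.7] 18.4
110 [array([590., 280., 110.]), array([520., 290., 110.])]
162 [array([578., 306., 162.]), array([511., 316., 162.])]
side [484, 367, 100, 33, 1411] [533.5 383. ] [32. 99.] 90.0
110 [array([-255.,  433.,  110.]), array([  2., 473., 110.])]
162 [array([-223.,  451.,  162.]), array([ 21., 489., 162.])]
crate [543. -89.  60.]
crate [ 561. -363.   60.]
crate [ 332. -380.   60.]
crate [ 310. -102.   60.]
baycorners [459. 335.  10.]
baycorners [433.  83.  10.]
cleaner [584.  19. 135.]
jar [696.   2.  90.]
tin [451. 376.  50.]
bowl [399. 263.  40.]
button [547. 363.  75.]
```

Call:
send_rows(
  rows=[
    [[-0.02,-0.006,0.034],[0,0,0],-1],
    [[-0.02,-0.006,0.034],[0,0,0],-1],
    [[-0.02,-0.006,0.034],[0,0,0],-1],
    [[-0.02,-0.006,0.034],[0,0,0],-1],
    [[-0.02,-0.006,0.034],[0,0,0],-1],
  ],
  squeeze=60,
)

```text
time_s: 0.57
ee_pos: [345.3, -459.5, 261.3]
orientation: [-0.578, 0.578, -0.408, 0.408]
wrist_force: [0.4, -0.1, -0.9]
gripper_width: 1.002
```

Call:
send_rows(
  rows=[
    [[-0.02,-0.006,0.034],[0,0,0],-1],
    [[-0.02,-0.006,0.034],[0,0,0],-1],
    [[-0.02,-0.006,0.034],[0,0,0],-1],
    [[-0.02,-0.006,0.034],[0,0,0],-1],
    [[-0.02,-0.006,0.034],[0,0,0],-1],
  ],
)

```text
time_s: 0.98
ee_pos: [471.9, -308.3, 291.5]
orientation: [-0.578, 0.578, -0.408, 0.408]
wrist_force: [1.5, -0.6, -0.5]
gripper_width: 1.002
```

Call:
send_rows(
  rows=[
    [[-0.02,-0.006,0.034],[0,0,0],-1],
    [[-0.02,-0.006,0.034],[0,0,0],-1],
  ],
)

```text
time_s: 1.15
ee_pos: [522.5, -247.9, 303.5]
orientation: [-0.578, 0.578, -0.408, 0.408]
wrist_force: [0.9, -1.0, 0.3]
gripper_width: 0.998
```

```bash
python3 - <<'E'
from h import *
print(np.round(stp()['q'],2))
E
```

```text
t 1.15 pos [ 522.5 -247.9  303.5] F [ 0.9 -1.   0.3] g 0.998
axes cols
 [[ 0.335 -0.     0.942]
 [-0.942 -0.     0.335]
 [ 0.    -1.    -0.   ]]
[ 0.74  0.16 -0.39  1.51  0.06  1.48 -0.88]
```

Call:
send_rows(
  rows=[
    [[0,0,0],[0,-0.12,0],-1],
    [[0,0,0],[0,-0.12,0],-1],
    [[0,0,0],[0,-0.12,0],-1],
    [[0,0,0],[0,-0.12,0],-1],
    [[0,0,0],[0,-0.12,0],-1],
  ],
)

```text
time_s: 1.57
ee_pos: [521.7, -249.4, 302.9]
orientation: [-0.673, 0.673, -0.217, 0.216]
wrist_force: [-0.4, 0.2, -1.0]
gripper_width: 1.001
```

Call:
send_rows(
  rows=[
    [[0,0,0],[0,-0.12,0],-1],
    [[0,0,0],[0,-0.12,0],-1],
    [[0,0,0],[0,-0.12,0],-1],
    [[0,0,0],[0,-0.12,0],-1],
    [[0,0,0],[0,-0.12,0],-1],
  ],
)

```text
time_s: 1.98
ee_pos: [521.6, -249.5, 302.9]
orientation: [0.707, -0.707, 0.008, -0.008]
wrist_force: [0.5, -0.3, -0.2]
gripper_width: 1.0
```

Call:
send_rows(
  rows=[
    [[0,0,0],[0,-0.12,0],-1],
    [[0,0,0],[0,-0.12,0],-1],
  ],
)

```text
time_s: 2.15
ee_pos: [521.6, -249.5, 302.9]
orientation: [0.703, -0.703, -0.076, 0.077]
wrist_force: [-0.4, 0.2, -0.1]
gripper_width: 1.0
```

```bash
python3 - <<'E'
from h import *
print(np.round(stp()['q'],2)); snap('wrist','w1.png')
E
```

```text
t 2.15 pos [ 521.6 -249.5  302.9] F [-0.4  0.2 -0.1] g 1.0
axes cols
 [[ 0.977 -0.001 -0.215]
 [ 0.215  0.     0.977]
 [-0.001 -1.     0.   ]]
[ 0.84  0.18 -0.51  1.51  0.09  1.48  0.55]
```

View pics/w1.png

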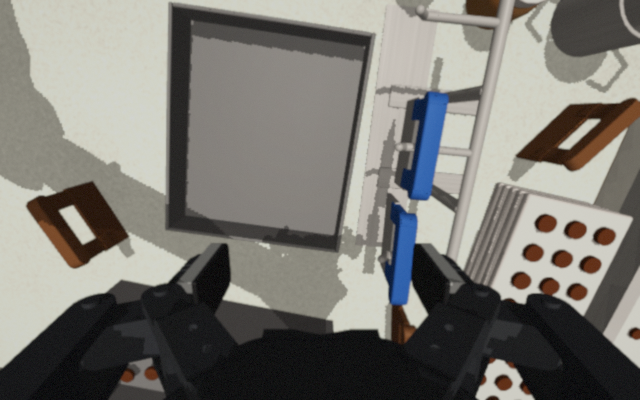

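Call:
send_rows(
  rows=[
    [[0.007,0,0.04],[0,0,0],-1],
    [[0.007,0,0.04],[0,0,0],-1],
    [[0.007,0,0.04],[0,0,0],-1],
    [[0.007,0,0.04],[0,0,0],-1],
    [[0.007,0,0.04],[0,0,0],-1],
  ],
)

```text
time_s: 2.62
ee_pos: [513.6, -44.8, 303.2]
orientation: [-0.703, 0.703, 0.073, -0.073]
wrist_force: [1.8, 0.8, 0.9]
gripper_width: 0.999
```

Call:
send_rows(
  rows=[
    [[0.007,0,0.04],[0,0,0],-1],
    [[0.007,0,0.04],[0,0,0],-1],
    [[0.007,0,0.04],[0,0,0],-1],
    [[0.007,0,0.04],[0,0,0],-1],
    [[0.007,0,0.04],[0,0,0],-1],
  ],
)

```text
time_s: 3.03
ee_pos: [505.9, 158.0, 303.4]
orientation: [-0.703, 0.704, 0.074, -0.073]
wrist_force: [1.4, 0.6, -0.4]
gripper_width: 1.002
```

Call:
send_rows(
  rows=[
    [[0.007,0,0.04],[0,0,0],-1],
    [[0.007,0,0.04],[0,0,0],-1],
    [[0.007,0,0.04],[0,0,0],-1],
  ],
)

```text
time_s: 3.28
ee_pos: [501.6, 279.5, 303.4]
orientation: [-0.703, 0.704, 0.073, -0.073]
wrist_force: [0.6, -0.7, 0.1]
gripper_width: 0.997
```

Call:
send_rows(
  rows=[
    [[0,0,0],[0,-0.123,0],-1],
    [[0,0,0],[0,-0.123,0],-1],
    [[0,0,0],[0,-0.123,0],-1],
    [[0,0,0],[0,-0.123,0],-1],
    [[0,0,0],[0,-0.123,0],-1],
  ],
)

```text
time_s: 3.7
ee_pos: [501.7, 278.1, 302.9]
orientation: [-0.647, 0.647, 0.285, -0.285]
wrist_force: [0.3, 0.2, 0.2]
gripper_width: 1.002
```

Call:
send_rows(
  rows=[
    [[0,0,0],[0,-0.123,0],-1],
    [[0,0,0],[0,-0.123,0],-1],
    [[0,0,0],[0,-0.123,0],-1],
    [[0,0,0],[0,-0.123,0],-1],
    [[0,0,0],[0,-0.123,0],-1],
  ],
)

```text
time_s: 4.12
ee_pos: [501.8, 277.8, 303.0]
orientation: [-0.531, 0.531, 0.467, -0.468]
wrist_force: [0.9, -0.5, 0.0]
gripper_width: 0.999
```

```bash
python3 - <<'E'
from h import *
print(np.round(stp()['q'],2)); snap('wrist','w2.png')
E
```

```text
t 4.1167 pos [501.8 277.8 303. ] F [ 0.9 -0.5  0. ] g 0.999
axes cols
 [[ 0.126 -0.    -0.992]
 [ 0.992 -0.     0.126]
 [-0.001 -1.     0.   ]]
[ 0.37  0.29 -1.12  1.5   0.26  1.51  0.7 ]
```

View pics/w2.png

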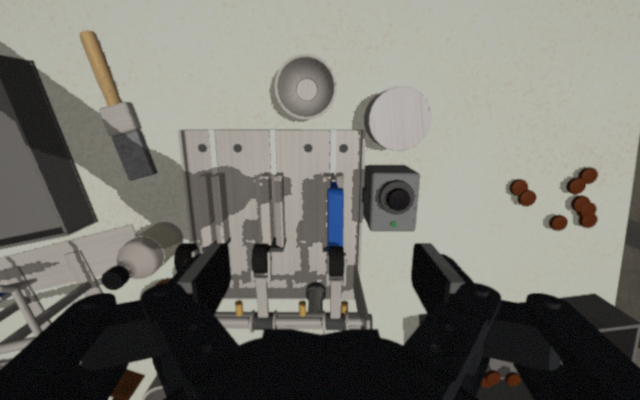

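```bash
python3 - <<'E'
from h import *
im=cv2.imread('pics/raw_w2.png');hsv=cv2.cvtColor(im,cv2.COLOR_BGR2HSV)
m=cv2.inRange(hsv,(105,120,40),(125,255,255))
ys,xs=np.nonzero(m[150:270,300:360]); ys+=150;xs+=300
for r in range(ys.min(),ys.max()+1,4):
    q=xs[ys==r]; print(r,q.min(),q.max(),np.round(onz('wrist',((q.min()+q.max())/2,r),120)[:2],1))
c=im[120:340,150:430]
cv2.imwrite('pics/z3.png',cv2.resize(c,None,fx=2.7,fy=2.7,interpolation=cv2.INTER_CUBIC))
E
```

```text
183 331 335 [509.4 289.9]
187 331 336 [513.9 290. ]
191 328 342 [518.6 291.1]
195 328 342 [523.1 290.6]
199 328 342 [527.7 290.1]
203 328 342 [532.3 289.6]
207 328 342 [536.9 289.1]
211 328 342 [541.6 288.6]
215 328 342 [546.3 288.1]
219 328 342 [551.  287.6]
223 328 342 [555.8 287.1]
227 328 342 [560.6 286.5]
231 328 341 [565.3 285.4]
235 328 342 [570.3 285.5]
239 328 341 [575.1 284.4]
243 328 341 [580.1 283.8]
247 327 329 [584.1 275.8]
```

View pics/z3.png

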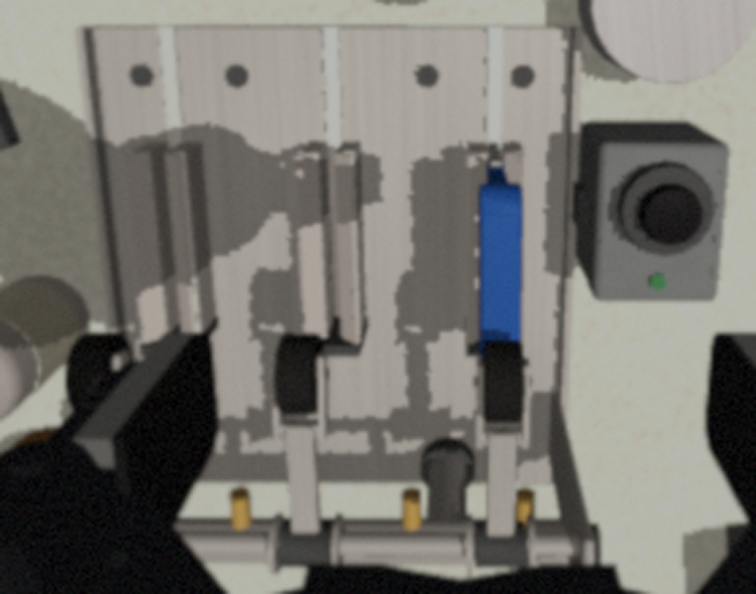

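```bash
python3 - <<'E'
from h import *
for n,p in dict(s1a=(495,30),s1=(495,130),s2a=(331,30),s2=(331.5,130),s3a=(166.5,30),s3=(170,130)).items():
    print(n,np.round(onz('wrist',(150+p[0]/2.7,120+p[1]/2.7),14),1))
for n,p,z in (('bar1 runner start',(495,150),42),('button',(670,213),75),('roller2',(299,350),140),('runner2s',(331,150),45)):
    print(n,np.round(onz('wrist',(150+p[0]/2.7,120+p[1]/2.7),z),1))
s=bot.read_state()
print(proj('wrist',[[565,285.5,120],[555,200,14],[545,115,14]]))
E
```

```text
s1a [459.7 300.1  14. ]
s1 [511.4 294.4  14. ]
s2a [449.4 216.3  14. ]
s2 [500.8 208.2  14. ]
s3a [439.  131.9  14. ]
s3 [490.4 122.7  14. ]
bar1 runner start [516.6 292.6  42. ]
button [549.8 370.2  75. ]
roller2 [569.4 203.1 140. ]
runner2s [506.1 211.8  45. ]
[[334.51527407 230.71166205]
 [273.24673029 204.76402995]
 [215.6776921  204.97558625]]
```

Call:
send_rows(
  rows=[
    [[0.016,0,-0.038],[0,0,0],-1],
    [[0,0.04,0],[0,0,0],-1],
    [[0,0.04,0],[0,0,0],-1],
    [[0,0.04,0],[0,0,0],-1],
    [[0,0.04,0],[0,0,0],-1],
  ],
)

```text
time_s: 4.58
ee_pos: [541.6, 288.9, 141.3]
orientation: [0.533, -0.533, -0.465, 0.465]
wrist_force: [0.9, 0.7, -1.3]
gripper_width: 0.997
```

```bash
python3 - <<'E'
from h import *
print(np.round(stp()['q'],2)); snap('wrist','w3.png')
E
```

```text
t 4.5833 pos [541.6 288.9 141.3] F [ 0.9  0.7 -1.3] g 0.997
axes cols
 [[ 0.135 -0.    -0.991]
 [ 0.991  0.     0.135]
 [ 0.    -1.     0.   ]]
[ 0.25  0.5  -1.02  1.63  0.44  1.26  0.59]
```

View pics/w3.png

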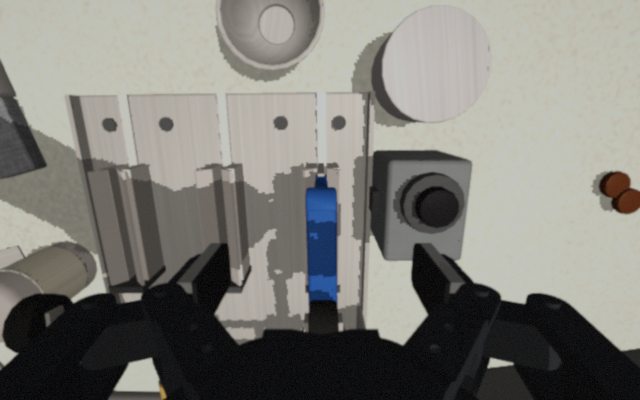

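Call:
send_rows(
  rows=[
    [[0,0.026,0],[0,-0.013,0],-1],
    [[0,0.025,0],[0,0,0],-1],
    [[0,0,0],[0,0,0],-1],
  ],
)

```text
time_s: 4.88
ee_pos: [539.3, 286.7, 88.3]
orientation: [0.53, -0.529, -0.466, 0.472]
wrist_force: [-0.3, -0.5, -0.1]
gripper_width: 1.0
```

Call:
send_rows(
  rows=[
    [[0,0,0],[0,0,0],1],
    [[0,0,0],[0,0,0],1],
    [[0,0,0],[0,0,0],1],
    [[0,0,0],[0,0,0],1],
    [[0,0,0],[0,0,0],1],
  ],
  squeeze=40,
)

```text
time_s: 5.3
ee_pos: [542.3, 289.3, 93.7]
orientation: [-0.528, 0.529, 0.47, -0.469]
wrist_force: [-0.5, -0.3, -0.0]
gripper_width: 0.303
```

Call:
send_rows(
  rows=[
    [[0,0,0],[0,0,0],1],
    [[0,0,0],[0,0,0],1],
    [[0,0,0],[0,0,0],1],
  ],
)

```text
time_s: 5.55
ee_pos: [542.2, 289.2, 93.5]
orientation: [-0.528, 0.529, 0.47, -0.469]
wrist_force: [-0.9, 0.5, 6.1]
gripper_width: 0.203
```

Call:
send_rows(
  rows=[
    [[0,0,0.015],[0,0,0],1],
    [[0,0,0.015],[0,0,0],1],
    [[0,0,0.015],[0,0,0],1],
    [[0,0,0.015],[0,0,0],1],
    [[0,0,0.005],[0,0,0],1],
  ],
)

```text
time_s: 5.97
ee_pos: [476.4, 297.7, 93.5]
orientation: [-0.528, 0.528, 0.471, -0.47]
wrist_force: [2.1, 1.5, -0.2]
gripper_width: 0.2
```

```bash
python3 - <<'E'
from h import *
print(np.round(stp()['q'],2)); snap('wrist','w4.png')
E
```

```text
t 5.9667 pos [476.4 297.7  93.5] F [ 2.1  1.5 -0.2] g 0.2
axes cols
 [[ 0.115  0.002 -0.993]
 [ 0.993  0.001  0.115]
 [ 0.001 -1.    -0.002]]
[ 0.27  0.44 -1.05  1.81  0.42  1.14  0.53]
```

View pics/w4.png

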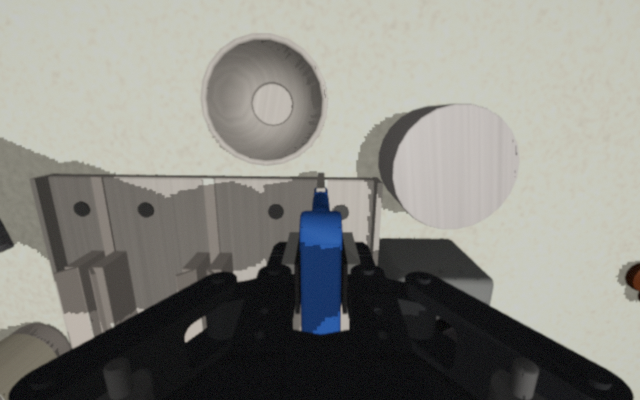

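Call:
send_rows(
  rows=[
    [[0,-0.03,0],[0,0,0],1],
    [[0,-0.04,0],[0,0,0],1],
    [[0,-0.04,0],[0,0,0],1],
    [[0,-0.04,0],[0,0,0],1],
    [[0,-0.04,0],[0,0,0],1],
  ],
)

```text
time_s: 6.43
ee_pos: [476.5, 295.8, 283.3]
orientation: [0.528, -0.528, -0.469, 0.471]
wrist_force: [0.3, 0.2, -0.2]
gripper_width: 0.199
```

Call:
send_rows(
  rows=[
    [[0,0,0],[0,0.125,0],1],
    [[0,0,0],[0,0.125,0],1],
    [[0,0,0],[0,0.125,0],1],
    [[0,0,0],[0,0.125,0],1],
    [[0,0,0],[0,0.125,0],1],
  ],
)

```text
time_s: 6.85
ee_pos: [476.9, 295.8, 281.4]
orientation: [-0.648, 0.648, 0.282, -0.283]
wrist_force: [-0.1, 0.2, -1.1]
gripper_width: 0.202
```

Call:
send_rows(
  rows=[
    [[0,0,0],[0,0.125,0],1],
    [[0,0,0],[0,0.125,0],1],
    [[0,0,0],[0,0.125,0],1],
    [[0,0,0],[0,0.125,0],1],
    [[0,0,0],[0,0.125,0],1],
  ],
)

```text
time_s: 7.27
ee_pos: [476.8, 295.9, 281.3]
orientation: [-0.703, 0.704, 0.069, -0.07]
wrist_force: [-0.2, -0.0, -1.8]
gripper_width: 0.206
```

```bash
python3 - <<'E'
from h import *
print(np.round(stp()['q'],2)); snap('wrist','w5.png')
E
```

```text
t 7.2667 pos [476.8 295.9 281.3] F [-0.2 -0.  -1.8] g 0.206
axes cols
 [[ 0.981 -0.002 -0.196]
 [ 0.196 -0.001  0.981]
 [-0.002 -1.    -0.   ]]
[ 0.23  0.21 -0.95  1.57  0.18  1.45 -0.54]
```

View pics/w5.png

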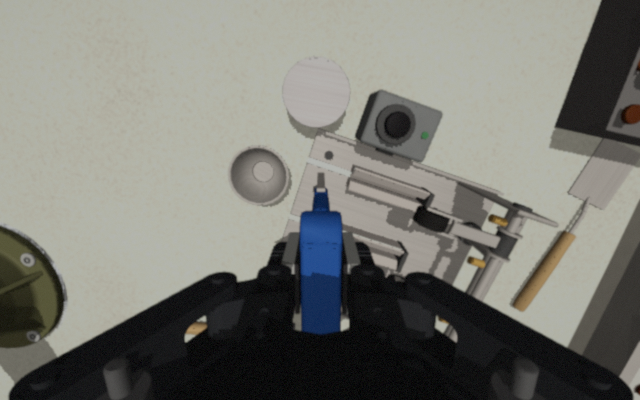

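Call:
send_rows(
  rows=[
    [[-0.01,0,-0.038],[0,0,0],1],
    [[-0.01,0,-0.039],[0,0,0],1],
    [[-0.01,0,-0.04],[0,0,0],1],
    [[-0.01,0,-0.04],[0,0,0],1],
    [[-0.01,0,-0.04],[0,0,0],1],
  ],
)

```text
time_s: 7.73
ee_pos: [467.2, 91.4, 281.8]
orientation: [-0.703, 0.703, 0.073, -0.073]
wrist_force: [1.1, -0.3, -2.3]
gripper_width: 0.202
```

Call:
send_rows(
  rows=[
    [[-0.01,0,-0.04],[0,0,0],1],
    [[-0.01,0,-0.04],[0,0,0],1],
    [[-0.01,0,-0.04],[0,0,0],1],
    [[-0.01,0,-0.04],[0,0,0],1],
    [[-0.01,0,-0.04],[0,0,0],1],
  ],
)

```text
time_s: 8.15
ee_pos: [458.6, -114.6, 281.8]
orientation: [-0.703, 0.703, 0.073, -0.073]
wrist_force: [1.7, -0.9, -0.9]
gripper_width: 0.203
```

Call:
send_rows(
  rows=[
    [[-0.01,0,-0.04],[0,0,0],1],
    [[-0.01,0,-0.04],[0,0,0],1],
    [[-0.01,0,-0.038],[0,0,0],1],
  ],
)

```text
time_s: 8.4
ee_pos: [453.1, -236.5, 281.5]
orientation: [0.703, -0.703, -0.072, 0.073]
wrist_force: [-0.2, 0.1, -0.5]
gripper_width: 0.203
```

```bash
python3 - <<'E'
from h import *
print(np.round(stp()['q'],2)); snap('wrist','w6.png'); snap('top','t6.png',(300,130,460,300),3.5)
E
```

```text
t 8.4 pos [ 453.1 -236.5  281.5] F [-0.2  0.1 -0.5] g 0.203
axes cols
 [[ 0.979 -0.001 -0.205]
 [ 0.205  0.     0.979]
 [-0.001 -1.     0.001]]
[ 0.86  0.02 -0.44  1.7   0.01  1.42  0.63]
```

View pics/w6.png

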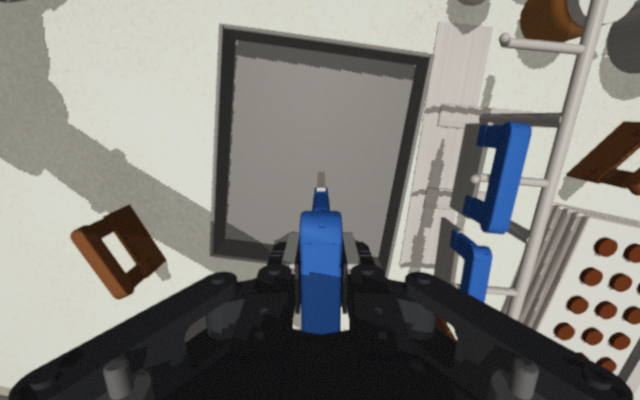

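View pics/t6.png

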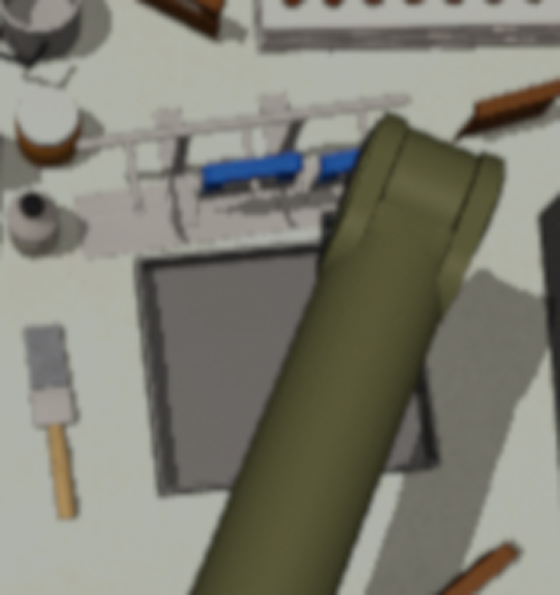

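```bash
python3 - <<'E'
from h import *
for p in ((222,26),(430,56),(212,255)): print(np.round(onz('wrist',p,60),1))
E
```

```text
[ 315.4 -107.    60. ]
[544.4 -92.6  60. ]
[ 332.7 -379.1   60. ]
```

Call:
send_rows(
  rows=[
    [[-0.003,0,0.021],[0,0,0],1],
    [[0,0.035,0],[0,0,0],1],
    [[0,0.035,0],[0,0,0],1],
    [[0,0,0],[0,0,-0.105],1],
    [[0,0,0],[0,0,-0.105],1],
  ],
)

```text
time_s: 8.92
ee_pos: [446.5, -212.1, 208.0]
orientation: [0.709, -0.69, -0.147, 0.0]
wrist_force: [0.1, -0.2, -1.6]
gripper_width: 0.203
```

Call:
send_rows(
  rows=[
    [[0,0,0],[0,0,-0.105],1],
    [[0,0,0],[0,0,-0.105],1],
    [[0,0,0],[0,0,-0.105],1],
    [[0,0,0],[0,0,0],1],
  ],
)

```text
time_s: 9.25
ee_pos: [442.1, -214.5, 208.3]
orientation: [0.699, -0.66, -0.25, -0.114]
wrist_force: [-1.7, -0.2, -3.1]
gripper_width: 0.201
```

```bash
python3 - <<'E'
from h import *
print(np.round(stp()['q'],2))
E
```

```text
t 9.25 pos [ 442.1 -214.5  208.3] F [-1.7 -0.2 -3.1] g 0.201
axes cols
 [[ 0.849  0.489 -0.199]
 [ 0.17   0.103  0.98 ]
 [ 0.5   -0.866  0.004]]
[ 0.94 -0.24 -0.22  2.17 -0.58  0.95  1.2 ]
```

Call:
send_rows(
  rows=[
    [[-0.008,0.034,-0.001],[0,0,0],1],
    [[-0.009,0.034,-0.001],[0,0,0],1],
    [[-0.011,0.03,-0.001],[0,0,0],1],
    [[0,0,0],[0,0,0],1],
  ],
)

```text
time_s: 9.58
ee_pos: [469.5, -207.6, 106.8]
orientation: [0.702, -0.658, -0.25, -0.108]
wrist_force: [-1.5, 1.3, -2.2]
gripper_width: 0.2
```

```bash
python3 - <<'E'
from h import *
print(np.round(stp()['q'],2)); snap('side','s7.png',(290,90,450,230),4); snap('wrist','w7.png')
E
```

```text
t 9.5833 pos [ 469.5 -207.6  106.8] F [-1.5  1.3 -2.2] g 0.2
axes cols
 [[ 0.852  0.481 -0.209]
 [ 0.177  0.111  0.978]
 [ 0.493 -0.87   0.009]]
[ 0.9  -0.06 -0.26  2.25 -0.64  0.71  1.29]
```

View pics/s7.png

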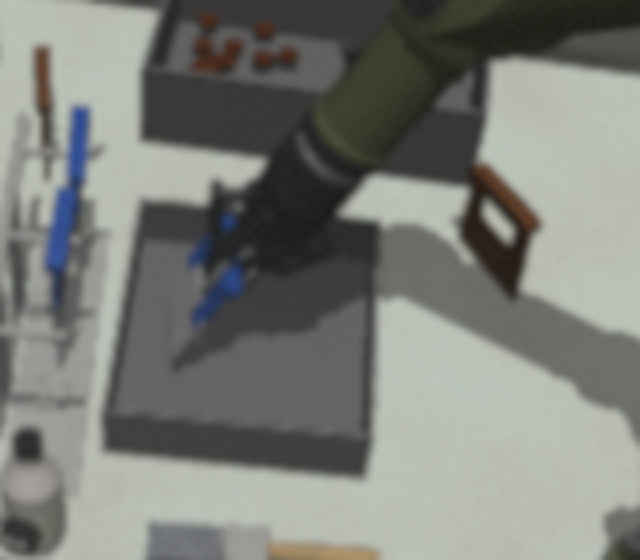

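View pics/w7.png

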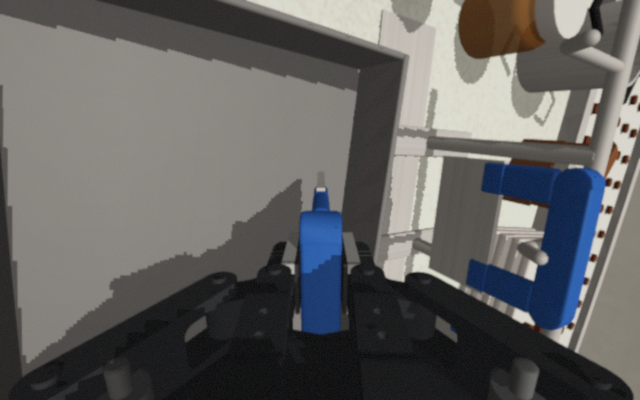

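Call:
send_rows(
  rows=[
    [[-0.006,0.01,0],[0,0,0],1],
    [[-0.005,0.009,0],[0,0,0],1],
    [[-0.003,0.005,0],[0,0,0],1],
    [[0,0,0],[0,0,0],1],
    [[0,0,0],[0,0,0],1],
  ],
)

```text
time_s: 10.1
ee_pos: [472.0, -212.2, 86.2]
orientation: [0.698, -0.661, -0.252, -0.113]
wrist_force: [-0.7, -0.0, -1.7]
gripper_width: 0.206
```

Call:
send_rows(
  rows=[
    [[-0.003,0.005,0],[0,0,0],1],
    [[-0.001,0.002,0],[0,0,0],1],
    [[0,0,0],[0,0,0],1],
  ],
)

```text
time_s: 10.35
ee_pos: [471.6, -211.9, 77.2]
orientation: [0.698, -0.661, -0.252, -0.113]
wrist_force: [-0.3, -0.4, -1.6]
gripper_width: 0.2
```

```bash
python3 - <<'E'
from h import *
print(np.round(stp()['q'],2)); snap('side','s8.png',(290,90,450,230),4)
E
```

```text
t 10.35 pos [ 471.6 -211.9   77.2] F [-0.3 -0.4 -1.6] g 0.2
axes cols
 [[ 0.848  0.49  -0.203]
 [ 0.175  0.102  0.979]
 [ 0.501 -0.866  0.   ]]
[ 0.89 -0.01 -0.26  2.28 -0.69  0.63  1.36]
```

View pics/s8.png

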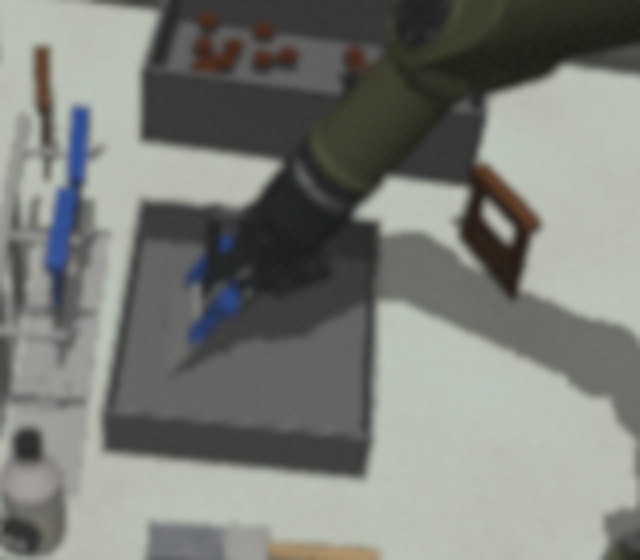

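Call:
send_rows(
  rows=[
    [[0,0,0],[0,0,0],-1],
    [[0,0,0],[0,0,0],-1],
    [[0,0,0],[0,0,0],-1],
    [[0,0,0],[0,0,0],-1],
    [[0,0,0],[0,0,0],-1],
  ],
)

```text
time_s: 10.82
ee_pos: [472.0, -212.3, 77.9]
orientation: [0.698, -0.661, -0.252, -0.113]
wrist_force: [0.4, 0.9, -0.6]
gripper_width: 0.893
```

```bash
python3 - <<'E'
from h import *
stp(); snap('side','s9.png',(290,90,450,230),4); snap('wrist','w9.png')
E
```

```text
t 10.8167 pos [ 472.  -212.3   77.9] F [ 0.4  0.9 -0.6] g 0.893
axes cols
 [[ 0.847  0.491 -0.202]
 [ 0.175  0.101  0.979]
 [ 0.501 -0.865 -0.001]]
```

View pics/w9.png

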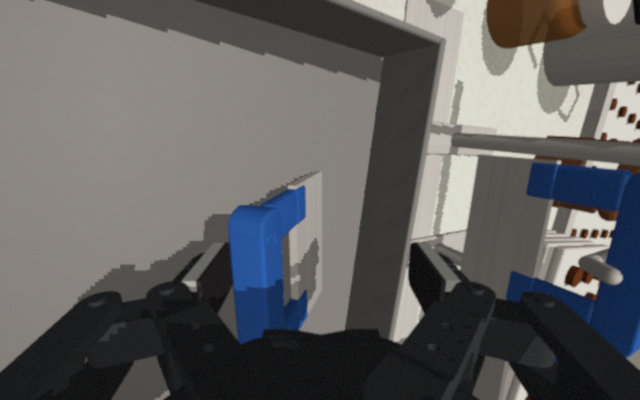

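View pics/s9.png

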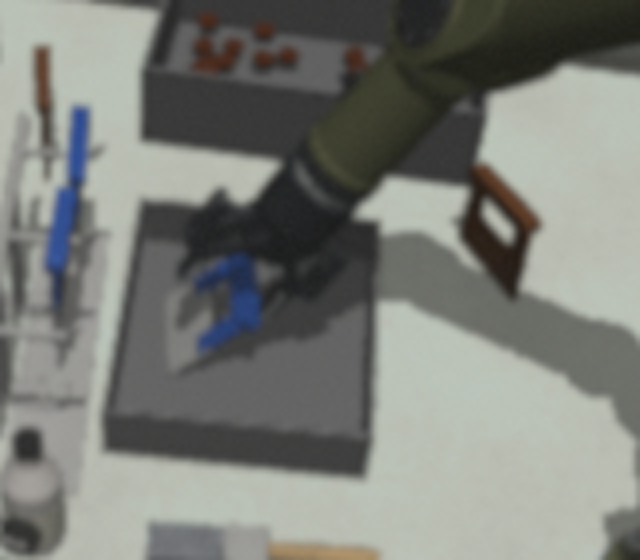

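Call:
send_rows(
  rows=[
    [[0,-0.015,0],[0,0,0],-1],
    [[0,-0.02,0],[0,0,0],-1],
    [[0,-0.02,0],[0,0,0],-1],
    [[0,-0.015,0],[0,0,0],-1],
    [[0,0,0],[0,0,0],-1],
  ],
)

```text
time_s: 11.33
ee_pos: [438.0, -221.2, 141.2]
orientation: [0.696, -0.662, -0.253, -0.114]
wrist_force: [1.0, -1.2, 0.7]
gripper_width: 0.997
```

```bash
python3 - <<'E'
from h import *
print(np.round(stp()['q'],2)); snap('wrist','w10.png')
E
```

```text
t 11.3333 pos [ 438.  -221.2  141.2] F [ 1.  -1.2  0.7] g 0.997
axes cols
 [[ 0.846  0.494 -0.201]
 [ 0.176  0.097  0.98 ]
 [ 0.504 -0.864 -0.005]]
[ 0.94 -0.16 -0.21  2.26 -0.64  0.81  1.32]
```

View pics/w10.png

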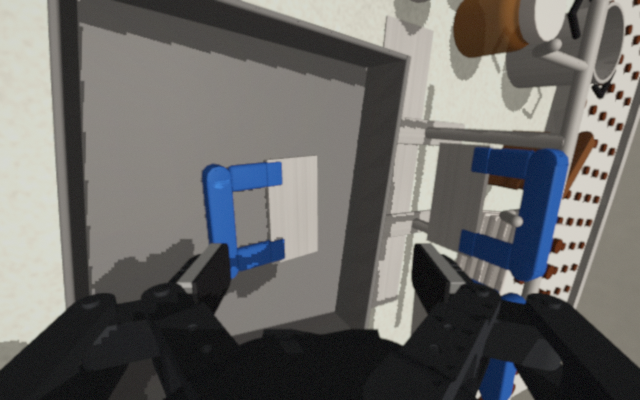

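Call:
send_rows(
  rows=[
    [[0,0,0],[0,0,0.105],-1],
    [[0,0,0],[0,0,0.105],-1],
    [[0,0,0],[0,0,0.105],-1],
    [[0,0,0],[0,0,0.105],-1],
    [[0,0,0],[0,0,0.105],-1],
  ],
)

```text
time_s: 11.8
ee_pos: [438.2, -219.1, 138.2]
orientation: [-0.703, 0.704, 0.071, -0.073]
wrist_force: [-0.6, 0.6, -0.7]
gripper_width: 1.002
```

Call:
send_rows(
  rows=[
    [[0,-0.04,0],[0,0,0],-1],
    [[0,-0.04,0],[0,0,0],-1],
    [[0.03,-0.025,0],[0,0,0],-1],
    [[0.035,-0.02,0],[0,0,0],-1],
    [[0,0,0],[0,0,0],-1],
  ],
)

```text
time_s: 12.22
ee_pos: [508.8, -202.9, 266.3]
orientation: [0.703, -0.703, -0.078, 0.071]
wrist_force: [0.7, 0.5, -0.2]
gripper_width: 1.001
```

```bash
python3 - <<'E'
from h import *
print(np.round(stp()['q'],2)); snap('wrist','w11.png')
E
```

```text
t 12.2167 pos [ 508.8 -202.9  266.3] F [ 0.7  0.5 -0.2] g 1.001
axes cols
 [[ 0.978  0.01  -0.209]
 [ 0.209  0.002  0.978]
 [ 0.01  -1.    -0.001]]
[ 0.8   0.11 -0.5   1.65  0.05  1.39  0.5 ]
```

View pics/w11.png

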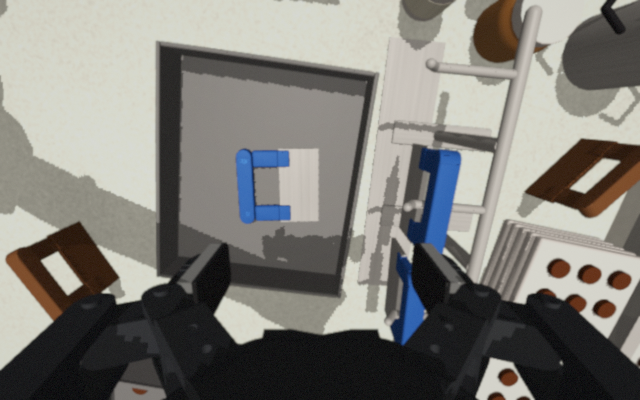

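Call:
send_rows(
  rows=[
    [[0.03,-0.008,-0.002],[0,0,0],-1],
    [[0.03,-0.008,-0.002],[0,0,0],-1],
    [[0.03,-0.008,-0.002],[0,0,0],-1],
    [[0,0,0],[0,0,0],-1],
  ],
)

```text
time_s: 12.6
ee_pos: [594.4, -191.0, 285.1]
orientation: [0.705, -0.702, -0.074, 0.073]
wrist_force: [-1.4, 0.5, -0.3]
gripper_width: 0.999
```

```bash
python3 - <<'E'
from h import *
print(np.round(stp()['q'],2)); snap('wrist','w12.png')
im=cv2.imread('pics/raw_w12.png');hsv=cv2.cvtColor(im,cv2.COLOR_BGR2HSV)
m=cv2.inRange(hsv,(105,120,40),(125,255,255)); m[:,:]=m
n,l,s,c=cv2.connectedComponentsWithStats(m)
for i in range(1,n):
    if s[i,4]>300: print(s[i],c[i])
E
```

```text
t 12.6 pos [ 594.4 -191.   285.1] F [-1.4  0.5 -0.3] g 0.999
axes cols
 [[ 0.978  0.001 -0.207]
 [ 0.207  0.004  0.978]
 [ 0.002 -1.     0.004]]
[ 0.69  0.29 -0.53  1.42  0.14  1.47  0.38]
[ 312  140   40  195 3399] [330.4157105  233.27566931]
[ 177  145   55   71 2117] [199.2810581  178.42890883]
```

View pics/w12.png

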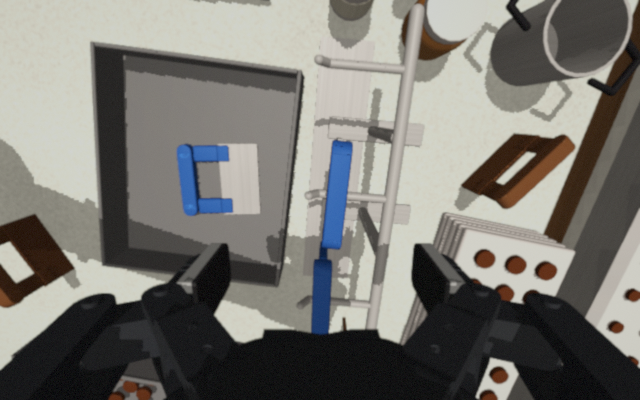

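```bash
python3 - <<'E'
from h import *
im=cv2.imread('pics/raw_w12.png');hsv=cv2.cvtColor(im,cv2.COLOR_BGR2HSV)
m=cv2.inRange(hsv,(105,120,40),(125,255,255))
for r in list(range(140,262,8))+list(range(262,330,8)):
    q=np.nonzero(m[r,300:360])[0]+300
    if len(q): print(r,q.min(),q.max(),np.round(onz('wrist',(q.min(),r),172)[:2],1),np.round(onz('wrist',(q.max()+1,r),172)[:2],1))
cv2.imwrite('pics/z4.png',cv2.resize(im[130:270,280:420],None,fx=4,fy=4,interpolation=cv2.INTER_CUBIC))
E
```

```text
140 336 336 [ 595.2 -144. ] [ 596.1 -143.8]
148 332 351 [ 593.4 -151.1] [ 609.7 -147.7]
156 331 350 [ 594.  -157.8] [ 610.5 -154.3]
164 331 349 [ 595.5 -164.4] [ 611.2 -161.1]
172 330 348 [ 596.1 -171.2] [ 611.9 -167.9]
180 329 347 [ 596.8 -178.2] [ 612.7 -174.8]
188 328 346 [ 597.4 -185.2] [ 613.4 -181.9]
196 327 345 [ 598.1 -192.4] [ 614.2 -189. ]
204 326 345 [ 598.8 -199.6] [ 615.9 -196. ]
212 325 343 [ 599.4 -207. ] [ 615.8 -203.5]
220 325 342 [ 601.  -214.2] [ 616.6 -210.9]
228 324 342 [ 601.7 -221.8] [ 618.3 -218.3]
236 323 341 [ 602.4 -229.5] [ 619.2 -225.9]
244 321 340 [ 602.3 -237.4] [ 620.  -233.7]
252 320 325 [ 603.  -245.3] [ 608.4 -244.2]
260 315 328 [ 600.2 -254.1] [ 612.8 -251.5]
262 315 330 [ 600.6 -256.1] [ 615.  -253.1]
270 314 330 [ 601.3 -264.3] [ 616.8 -261. ]
278 314 330 [ 603.  -272.4] [ 618.5 -269.1]
286 313 330 [ 603.7 -280.9] [ 620.3 -277.4]
294 313 329 [ 605.4 -289.3] [ 621.3 -285.9]
302 313 329 [ 607.2 -297.8] [ 623.1 -294.4]
310 313 328 [ 608.9 -306.5] [ 624.1 -303.3]
318 312 328 [ 609.8 -315.5] [ 626.  -312.1]
326 312 327 [ 611.6 -324.5] [ 627.  -321.2]
```

View pics/z4.png

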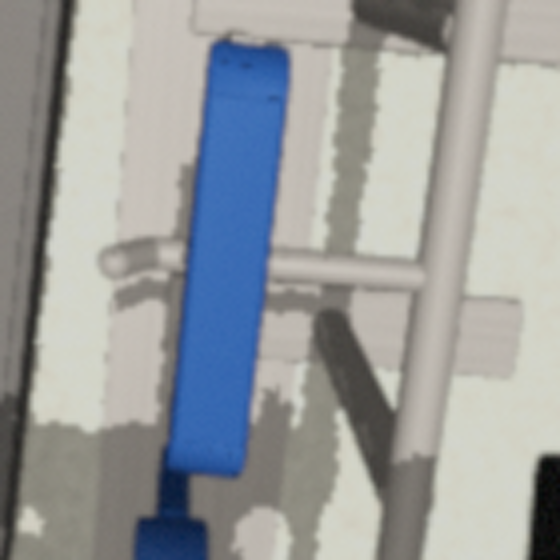

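Call:
send_rows(
  rows=[
    [[0,0,0],[0,0.1,0],0],
    [[0.012,0,0.023],[0,0,0],0],
    [[0,0.04,0],[0,0,0],0],
    [[0,0.04,0],[0,0,0],0],
    [[0,0,0],[0,0,0],0],
  ],
)

```text
time_s: 13.07
ee_pos: [593.3, -168.7, 197.6]
orientation: [0.708, -0.704, -0.031, 0.043]
wrist_force: [-2.0, -0.5, -2.3]
gripper_width: 0.501
```

```bash
python3 - <<'E'
from h import *
print(np.round(stp()['q'],2)); snap('wrist','w13.png')
im=cv2.imread('pics/raw_w13.png');hsv=cv2.cvtColor(im,cv2.COLOR_BGR2HSV)
m=cv2.inRange(hsv,(105,120,40),(125,255,255))
for r in range(100,260,12):
    q=np.nonzero(m[r,280:370])[0]+280
    if len(q): print(r,q.min(),q.max(),np.round(onz('wrist',(q.min(),r),172)[:2],1),np.round(onz('wrist',(q.max()+1,r),172)[:2],1))
E
```

```text
t 13.0667 pos [ 593.3 -168.7  197.6] F [-2.  -0.5 -2.3] g 0.501
axes cols
 [[ 0.994 -0.016 -0.104]
 [ 0.105  0.004  0.995]
 [-0.016 -1.     0.006]]
[ 0.65  0.32 -0.52  1.55  0.16  1.32  0.22]
184 337 346 [ 602.1 -141.8] [ 607.9 -141.2]
196 329 357 [ 598.3 -149.4] [ 615.2 -147.6]
208 329 357 [ 599.1 -156.7] [ 616.1 -154.9]
220 329 357 [ 599.9 -164.1] [ 617.2 -162.3]
232 329 356 [ 600.8 -171.8] [ 617.6 -170. ]
244 329 357 [ 601.6 -179.5] [ 619.2 -177.6]
256 329 356 [ 602.5 -187.5] [ 619.7 -185.6]
```

View pics/w13.png

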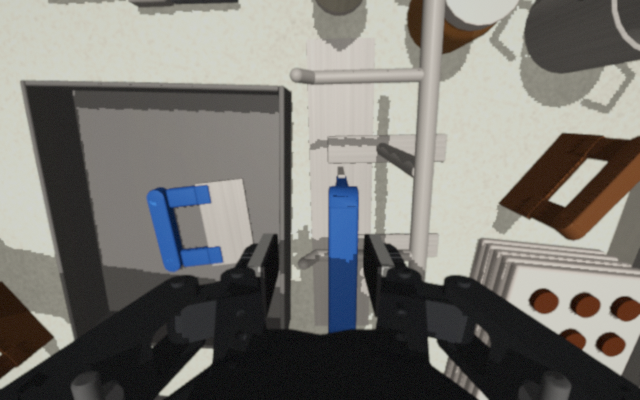

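Call:
send_rows(
  rows=[
    [[0,0,0],[0,0,0],0],
    [[0,0,0],[0,0,0],0],
    [[0,0,0],[0,0,0],0],
  ],
)

```text
time_s: 13.37
ee_pos: [601.3, -170.2, 210.0]
orientation: [-0.706, 0.707, 0.038, -0.035]
wrist_force: [-0.6, -0.7, 0.5]
gripper_width: 0.497
```

```bash
cat > m.py <<'E'
from h import *
import sys
print(np.round(stp()['q'],2)); fn=sys.argv[1]; snap('wrist',fn)
im=cv2.imread('pics/raw_'+fn);hsv=cv2.cvtColor(im,cv2.COLOR_BGR2HSV)
m=cv2.inRange(hsv,(105,120,40),(125,255,255))
for r in range(100,260,12):
    q=np.nonzero(m[r,280:370])[0]+280
    if len(q): print(r,q.min(),q.max(),np.round(onz('wrist',(q.min(),r),172)[:2],1),np.round(onz('wrist',(q.max()+1,r),172)[:2],1))
E
python3 m.py w14.png
```

```text
t 13.3667 pos [ 601.3 -170.2  210. ] F [-0.6 -0.7  0.5] g 0.497
axes cols
 [[ 0.995  0.004 -0.103]
 [ 0.103 -0.001  0.995]
 [ 0.004 -1.    -0.002]]
[ 0.65  0.32 -0.52  1.54  0.16  1.33  0.22]
172 325 332 [ 601.1 -137.6] [ 605.9 -137.1]
184 316 341 [ 596.5 -145.4] [ 612.2 -143.8]
196 315 341 [ 596.6 -153. ] [ 613.1 -151.3]
208 315 341 [ 597.4 -160.6] [ 614.  -158.9]
220 316 341 [ 598.8 -168.4] [ 615.  -166.8]
232 316 341 [ 599.6 -176.4] [ 615.9 -174.7]
244 316 341 [ 600.4 -184.6] [ 617.  -182.9]
256 316 341 [ 601.2 -193. ] [ 618.  -191.3]
```

Call:
send_rows(
  rows=[
    [[0.005,0,0.006],[0,0,0],0],
    [[0,0.015,0],[0,0,0],0],
    [[0,0.01,0],[0,0,0],0],
    [[0,0,0],[0,0,0],0],
    [[0,0,0],[0,0,0],0],
  ],
)

```text
time_s: 13.83
ee_pos: [604.0, -163.0, 181.6]
orientation: [0.706, -0.706, -0.036, 0.037]
wrist_force: [-0.2, -0.2, -0.9]
gripper_width: 0.497
```

```bash
python3 m.py w15.png
```

```text
t 13.8333 pos [ 604.  -163.   181.6] F [-0.2 -0.2 -0.9] g 0.497
axes cols
 [[ 0.995 -0.001 -0.104]
 [ 0.104  0.     0.995]
 [-0.001 -1.     0.   ]]
[ 0.64  0.34 -0.52  1.57  0.17  1.28  0.2 ]
196 320 330 [ 602.  -138.4] [ 607.7 -137.8]
208 309 339 [ 596.9 -145.5] [ 613.1 -143.8]
220 308 339 [ 597.  -152.1] [ 613.9 -150.4]
232 308 339 [ 597.7 -158.9] [ 614.7 -157.1]
244 308 339 [ 598.3 -165.8] [ 615.6 -164. ]
256 309 339 [ 599.5 -172.9] [ 616.4 -171.1]
```

View pics/w15.png

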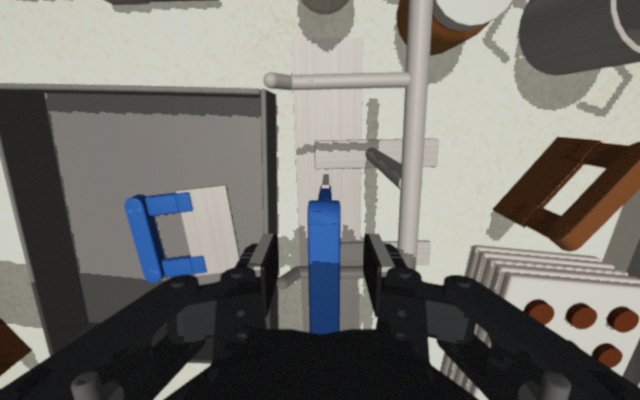

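Call:
send_rows(
  rows=[
    [[0.003,0.012,0],[0,0,0],0],
    [[0,0.014,0],[0,0,0],0],
    [[0,0.01,0],[0,0,0],0],
    [[0,0,0],[0,0,0],0],
    [[0,0,0],[0,0,0],0],
  ],
)

```text
time_s: 14.3
ee_pos: [606.9, -162.7, 145.4]
orientation: [0.706, -0.706, -0.036, 0.037]
wrist_force: [0.4, -0.8, 1.1]
gripper_width: 0.503
```

Call:
send_rows(
  rows=[
    [[0,0,0],[0,0,0],1],
    [[0,0,0],[0,0,0],1],
    [[0,0,0],[0,0,0],1],
    [[0,0,0],[0,0,0],1],
    [[0,0,0],[0,0,0],1],
  ],
)

```text
time_s: 14.72
ee_pos: [607.8, -162.8, 147.1]
orientation: [-0.706, 0.706, 0.037, -0.036]
wrist_force: [-0.9, 0.9, 2.8]
gripper_width: 0.206
```

```bash
python3 m.py w16.png; python3 -c "
from h import *
snap('side','s16.png',(260,90,400,230),4)"
```

```text
t 14.7167 pos [ 607.8 -162.8  147.1] F [-0.9  0.9  2.8] g 0.206
axes cols
 [[ 0.995  0.001 -0.104]
 [ 0.104 -0.001  0.995]
 [ 0.001 -1.    -0.001]]
[ 0.63  0.37 -0.51  1.6   0.19  1.22  0.18]
208 316 328 [ 603.4 -133.9] [ 608.6 -133.4]
220 306 331 [ 599.8 -139.4] [ 610.4 -138.3]
232 302 341 [ 598.7 -144.8] [ 615.1 -143.1]
244 300 342 [ 598.3 -150.2] [ 616.1 -148.4]
256 300 341 [ 598.8 -155.7] [ 616.4 -153.8]
```

View pics/w16.png

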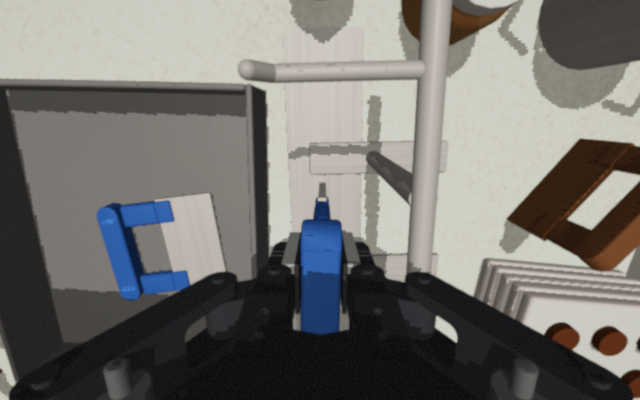

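View pics/s16.png

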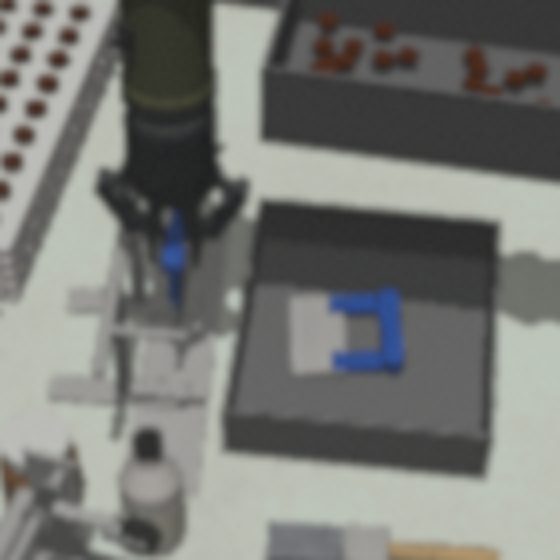

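Call:
send_rows(
  rows=[
    [[0,-0.009,0],[0,0,0],1],
    [[0,-0.009,0],[0,0,0],1],
    [[0,0,0],[0,0,0],1],
    [[0,0,0],[0,0,0],1],
  ],
)

```text
time_s: 15.15
ee_pos: [607.8, -162.8, 164.9]
orientation: [-0.706, 0.706, 0.037, -0.036]
wrist_force: [-0.9, -0.4, -2.1]
gripper_width: 0.203
```

Call:
send_rows(
  rows=[
    [[-0.015,0,0],[0,0,0],1],
    [[-0.015,0,0],[0,0,0],1],
    [[-0.015,0,0],[0,0,0],1],
    [[-0.015,0,0],[0,0,0],1],
    [[0,0,0],[0,0,0],1],
  ],
)

```text
time_s: 15.57
ee_pos: [544.8, -169.9, 163.5]
orientation: [-0.706, 0.706, 0.035, -0.037]
wrist_force: [-0.0, 0.1, -2.1]
gripper_width: 0.203
```

```bash
python3 m.py w17.png; python3 -c "
from h import *
snap('side','s17.png',(260,90,400,230),4)"
```

```text
t 15.5667 pos [ 544.8 -169.9  163.5] F [-0.   0.1 -2.1] g 0.203
axes cols
 [[ 0.995 -0.003 -0.102]
 [ 0.102 -0.001  0.995]
 [-0.004 -1.    -0.001]]
[ 0.71  0.24 -0.52  1.72  0.13  1.22  0.26]
208 315 328 [ 541.9 -145.9] [ 548.3 -145.3]
220 305 336 [ 537.8 -152.2] [ 552.7 -150.7]
232 302 341 [ 537.  -158.3] [ 555.7 -156.4]
244 300 342 [ 536.5 -164.5] [ 556.9 -162.4]
256 300 341 [ 537.1 -170.8] [ 557.2 -168.7]
```

View pics/w17.png

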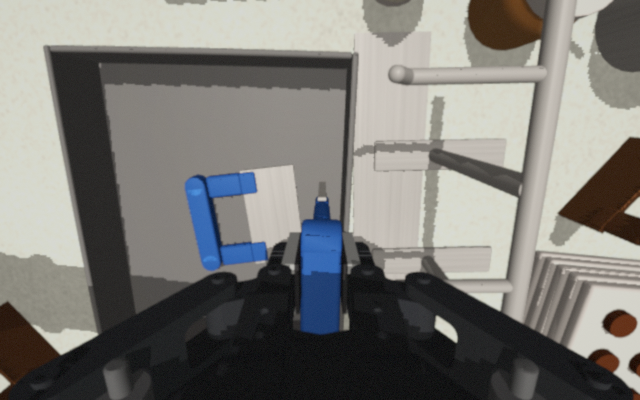

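View pics/s17.png

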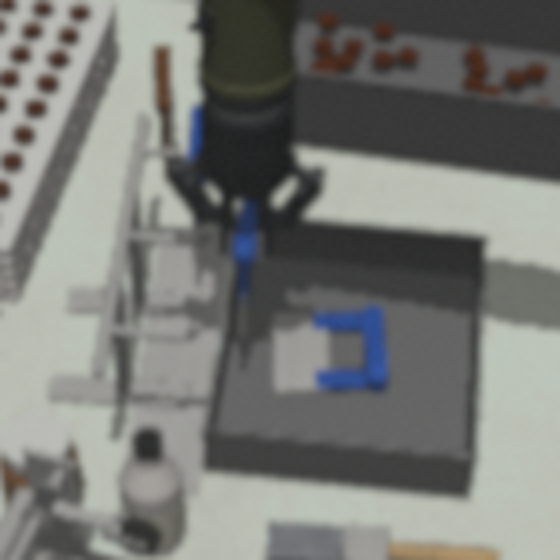

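```bash
python3 - <<'E'
from h import *
for f in ('w4','w6','w16','w17'):
    im=cv2.imread(f'pics/raw_{f}.png');hsv=cv2.cvtColor(im,cv2.COLOR_BGR2HSV)
    m=cv2.inRange(hsv,(105,120,40),(125,255,255))[:,290:355]
    w=m.astype(bool).sum(1); print(f,[(r,int(w[r]), round(float(np.nonzero(m[r])[0].mean()+290),1)) for r in range(185,250,4) if w[r]>0])
E
```

```text
w4 [(193, 12, 320.5), (197, 13, 320.0), (201, 14, 320.5), (205, 15, 320.0), (209, 16, 320.5), (213, 38, 320.5), (217, 40, 320.5), (221, 40, 320.5), (225, 41, 320.0), (229, 41, 320.0), (233, 43, 320.0), (237, 44, 320.5), (241, 44, 320.5), (245, 44, 320.5), (249, 44, 320.5)]
w6 [(193, 12, 320.5), (197, 14, 320.5), (201, 14, 320.5), (205, 16, 320.5), (209, 16, 320.5), (213, 38, 320.5), (217, 40, 320.5), (221, 40, 320.5), (225, 42, 320.5), (229, 42, 320.5), (233, 42, 320.5), (237, 42, 320.5), (241, 44, 320.5), (245, 44, 320.5), (249, 44, 320.5)]
w16 [(201, 1, 327.0), (205, 12, 321.5), (209, 13, 322.0), (213, 14, 321.5), (217, 14, 321.5), (221, 34, 320.5), (225, 38, 321.5), (229, 39, 321.0), (233, 41, 321.0), (237, 42, 320.5), (241, 43, 321.0), (245, 43, 321.0), (249, 43, 321.0)]
w17 [(201, 3, 320.0), (205, 12, 321.5), (209, 14, 321.5), (213, 14, 321.5), (217, 16, 321.5), (221, 36, 321.5), (225, 40, 321.5), (229, 40, 321.5), (233, 41, 321.0), (237, 42, 320.5), (241, 43, 321.0), (245, 43, 321.0), (249, 43, 321.0)]
```

Call:
send_rows(
  rows=[
    [[0,-0.02,0],[0,0,0],1],
    [[0,-0.035,0],[0,0,0],1],
    [[0,-0.035,0],[0,0,0],1],
    [[0,-0.03,0],[0,0,0],1],
    [[0,0,0],[0,0,0],1],
  ],
)

```text
time_s: 16.08
ee_pos: [551.9, -169.0, 291.5]
orientation: [-0.705, 0.708, 0.041, -0.033]
wrist_force: [0.9, 0.6, -1.5]
gripper_width: 0.201
```

Call:
send_rows(
  rows=[
    [[-0.003,0,0.035],[0,0,0],1],
    [[-0.003,0,0.04],[0,0,0],1],
    [[-0.003,0,0.04],[0,0,0],1],
    [[-0.003,0,0.04],[0,0,0],1],
    [[-0.003,0,0.04],[0,0,0],1],
  ],
)

```text
time_s: 16.5
ee_pos: [512.5, 25.8, 283.9]
orientation: [0.706, -0.706, -0.037, 0.037]
wrist_force: [1.5, 0.3, -1.9]
gripper_width: 0.199
```

Call:
send_rows(
  rows=[
    [[-0.003,0,0.04],[0,0,0],1],
    [[-0.003,0,0.04],[0,0,0],1],
    [[-0.004,0,0.04],[0,0,0],1],
    [[-0.004,0,0.04],[0,0,0],1],
    [[-0.004,0,0.03],[0,-0.1,0],1],
  ],
)

```text
time_s: 16.92
ee_pos: [473.7, 215.2, 284.3]
orientation: [0.704, -0.702, -0.074, 0.073]
wrist_force: [0.8, 0.6, -2.1]
gripper_width: 0.204
```

Call:
send_rows(
  rows=[
    [[0,0,0],[0,-0.124,0],1],
    [[0,0,0],[0,-0.124,0],1],
    [[0,0,0],[0,-0.124,0],1],
    [[0,0,0],[0,-0.124,0],1],
    [[0,0,0],[0,-0.124,0],1],
  ],
)

```text
time_s: 17.33
ee_pos: [475.2, 211.4, 283.9]
orientation: [0.647, -0.647, -0.286, 0.285]
wrist_force: [0.1, -0.6, -1.9]
gripper_width: 0.203
```

Call:
send_rows(
  rows=[
    [[0,0,0],[0,-0.124,0],1],
    [[0,0,0],[0,-0.124,0],1],
    [[0,0,0],[0,-0.124,0],1],
    [[0,0,0],[0,-0.124,0],1],
    [[0,0,0],[0,-0.124,0],1],
  ],
)

```text
time_s: 17.75
ee_pos: [475.2, 211.3, 283.9]
orientation: [0.529, -0.529, -0.469, 0.469]
wrist_force: [0.3, 0.2, -1.0]
gripper_width: 0.202
```

Call:
send_rows(
  rows=[
    [[0,0,0],[0,0,0],1],
    [[0,0,0],[0,0,0],1],
    [[0,0,0],[0,0,0],1],
  ],
)

```text
time_s: 18.0
ee_pos: [475.0, 210.8, 284.0]
orientation: [0.531, -0.531, -0.467, 0.467]
wrist_force: [-0.1, -0.5, -2.5]
gripper_width: 0.197
```

```bash
python3 m.py w18.png
```

```text
t 18.0 pos [475.  210.8 284. ] F [-0.1 -0.5 -2.5] g 0.197
axes cols
 [[ 0.129 -0.    -0.992]
 [ 0.992  0.     0.129]
 [ 0.    -1.     0.   ]]
[ 0.41  0.08 -0.91  1.66  0.06  1.43  0.93]
208 316 327 [487.2 204.6] [488.6 215. ]
220 306 329 [497.1 194.4] [499.8 215.4]
232 301 340 [507.7 188.3] [512.3 223.8]
244 300 342 [519.1 185.7] [524.1 224.3]
256 300 341 [530.9 184. ] [535.8 222.1]
```

View pics/w18.png

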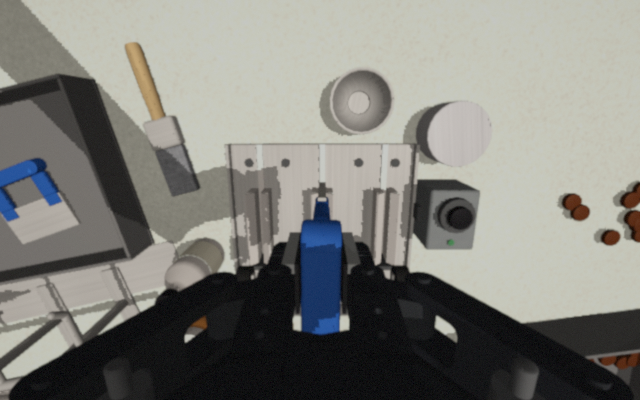

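```bash
python3 - <<'E'
from h import *
im=cv2.imread('pics/raw_w18.png')
cv2.imwrite('pics/z5.png',cv2.resize(im[130:260,215:425],None,fx=3.8,fy=3.8,interpolation=cv2.INTER_CUBIC))
E
```

```text
(no output)
```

View pics/z5.png

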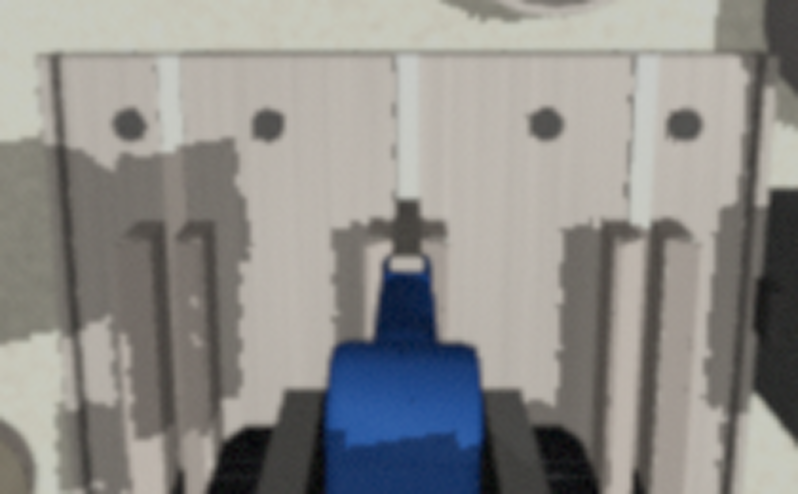

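```bash
python3 - <<'E'
from h import *
s=bot.read_state()
for p in ((408,56),(408.5,185),(648,56),(640,215),(169,56),(172,140)):
    print(np.round(onz('wrist',(215+p[0]/3.8,130+p[1]/3.8),14),1))
w=onz('wrist',(215+408/3.8,130+56/3.8),14); 
ex=np.array([.9925,-.122])
d=np.array(s['ee_pos'])[:2]-w[:2]; print('TCP rel strip start: along',d@ex,'lat',d@np.array([.122,.9925]))
# blade bottom-back edge lateral
for z in (190,):
    p=onz('wrist',(215+407/3.8,130+232/3.8),284-79); print('blade',p)
E
```

```text
[448.1 216.2  14. ]
[494.2 210.4  14. ]
[458.9 300.4  14. ]
[516.2 293.2  14. ]
[437.1 132.3  14. ]
[466.8 128.   14. ]
TCP rel strip start: along 27.390559982820733 lat -2.1056950076456147
blade [464.63072455 212.72360883 205.        ]
```

Call:
send_rows(
  rows=[
    [[0.002,0.02,-0.008],[0,0,0],1],
    [[0,0.04,0],[0,0,0],1],
    [[0,0.04,0],[0,0,0],1],
    [[0,0.025,0],[0,0,0],1],
    [[0,0.01,0],[0,0,0],1],
  ],
)

```text
time_s: 18.47
ee_pos: [480.6, 210.2, 145.0]
orientation: [0.532, -0.53, -0.465, 0.469]
wrist_force: [-1.1, -1.2, -2.1]
gripper_width: 0.202
```

Call:
send_rows(
  rows=[
    [[0,0.01,0],[0,0,0],1],
    [[0,0,0],[0,0,0],1],
    [[0,0,0],[0,0,0],1],
  ],
)

```text
time_s: 18.72
ee_pos: [484.0, 212.0, 140.3]
orientation: [-0.531, 0.531, 0.468, -0.467]
wrist_force: [-0.4, -0.4, -1.6]
gripper_width: 0.199
```

```bash
python3 m.py w19.png
```

```text
t 18.7167 pos [484.  212.  140.3] F [-0.4 -0.4 -1.6] g 0.199
axes cols
 [[ 0.127  0.002 -0.992]
 [ 0.992  0.001  0.127]
 [ 0.001 -1.    -0.001]]
[ 0.35  0.23 -0.9   1.84  0.19  1.16  0.83]
208 315 327 [453.  213.5] [453.6 218.4]
220 304 335 [457.3 208.6] [458.8 220.9]
232 301 340 [462.  206.8] [464.  222.2]
244 300 342 [467.  205.6] [469.1 222.5]
256 300 341 [472.1 204.9] [474.3 221.5]
```

View pics/w19.png

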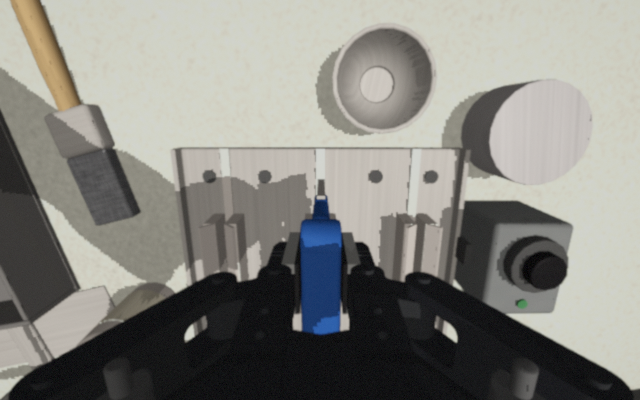

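Call:
send_rows(
  rows=[
    [[0,0.012,0],[0,0,0],1],
    [[0,0.012,0],[0,0,0],1],
    [[0,0.01,0],[0,0,0],1],
    [[0,0.005,0],[0,0,0],1],
    [[0,0,0],[0,0,0],1],
  ],
)

```text
time_s: 19.18
ee_pos: [481.8, 210.9, 98.3]
orientation: [0.531, -0.53, -0.466, 0.468]
wrist_force: [1.2, -0.1, -1.7]
gripper_width: 0.202
```

Call:
send_rows(
  rows=[
    [[0,0.003,0],[0,0,0],1],
    [[0,0,0],[0,0,0],1],
    [[0,0,0],[0,0,0],1],
  ],
)

```text
time_s: 19.43
ee_pos: [483.3, 211.6, 97.4]
orientation: [-0.531, 0.531, 0.467, -0.467]
wrist_force: [0.3, 0.4, -1.0]
gripper_width: 0.2
```

Call:
send_rows(
  rows=[
    [[0,0.002,0],[0,0,0],1],
    [[0,0,0],[0,0,0],1],
    [[0,0,0],[0,0,0],1],
  ],
)

```text
time_s: 19.68
ee_pos: [483.7, 211.8, 95.8]
orientation: [-0.53, 0.531, 0.468, -0.467]
wrist_force: [0.2, 0.3, 1.0]
gripper_width: 0.197
```

Call:
send_rows(
  rows=[
    [[0,0.002,0],[0,0,0],1],
    [[0,0,0],[0,0,0],1],
    [[0,0,0],[0,0,0],1],
  ],
)

```text
time_s: 19.93
ee_pos: [484.6, 212.1, 95.5]
orientation: [-0.53, 0.531, 0.468, -0.466]
wrist_force: [-1.9, 0.1, 12.7]
gripper_width: 0.202
```

```bash
python3 m.py w20.png; python3 -c "
from h import *
snap('side','s20.png',(220,190,350,310),4.5)"
```

```text
t 19.9333 pos [484.6 212.1  95.5] F [-1.9  0.1 12.7] g 0.202
axes cols
 [[ 0.127  0.003 -0.992]
 [ 0.992  0.     0.127]
 [ 0.    -1.    -0.003]]
[ 0.32  0.28 -0.88  1.89  0.25  1.08  0.78]
208 314 327 [439.3 215.8] [439.7 218.9]
220 305 335 [441.9 213.4] [442.8 220.4]
232 301 340 [444.7 212.1] [445.9 221.2]
244 300 342 [447.6 211.4] [448.9 221.3]
256 300 341 [450.7 210.9] [451.9 220.8]
```

View pics/w20.png

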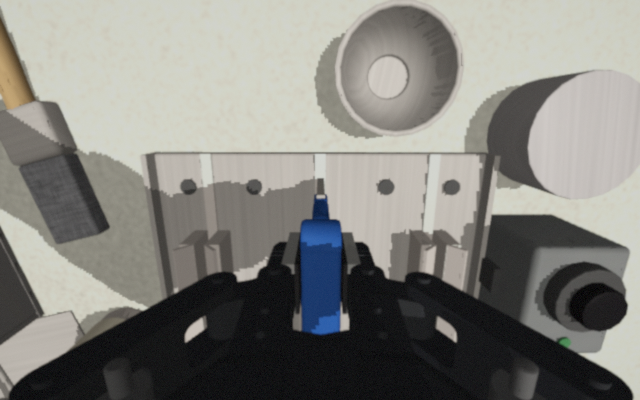

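View pics/s20.png

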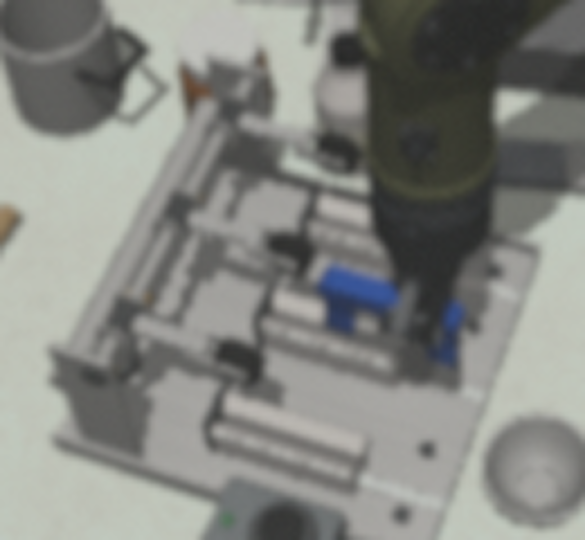

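Call:
send_rows(
  rows=[
    [[0,-0.001,-0.005],[0,0,0],1],
    [[0,0,-0.01],[0,0,0],1],
    [[0,0,-0.01],[0,0,0],1],
    [[0,0,-0.008],[0,0,0],1],
    [[0,0,0],[0,0,0],1],
  ],
)

```text
time_s: 20.45
ee_pos: [516.6, 208.4, 95.6]
orientation: [0.531, -0.53, -0.468, 0.467]
wrist_force: [-0.8, -1.1, 8.4]
gripper_width: 0.208
```

```bash
python3 m.py w21.png
```

```text
t 20.45 pos [516.6 208.4  95.6] F [-0.8 -1.1  8.4] g 0.208
axes cols
 [[ 0.127 -0.    -0.992]
 [ 0.992  0.001  0.127]
 [ 0.001 -1.     0.   ]]
[ 0.3   0.35 -0.85  1.82  0.29  1.1   0.79]
208 314 327 [471.6 212. ] [472.  215.2]
220 304 336 [474.1 209.4] [475.1 216.9]
232 301 340 [476.9 208.3] [478.1 217.5]
244 299 342 [479.9 207.4] [481.2 217.6]
256 300 341 [482.9 207.2] [484.2 217. ]
```

Call:
send_rows(
  rows=[
    [[0,0,-0.005],[0,0,0],1],
    [[0,0,-0.004],[0,0,0],1],
    [[0,0,0],[0,0,0],1],
    [[0,0,0],[0,0,0],1],
  ],
)

```text
time_s: 20.83
ee_pos: [524.5, 207.4, 95.6]
orientation: [0.531, -0.53, -0.467, 0.467]
wrist_force: [-3.5, 0.6, 10.2]
gripper_width: 0.202
```

Call:
send_rows(
  rows=[
    [[0,0,-0.003],[0,0,0],1],
    [[0,0,0],[0,0,0],1],
    [[0,0,0],[0,0,0],1],
  ],
)

```text
time_s: 21.08
ee_pos: [526.7, 207.2, 95.6]
orientation: [0.531, -0.53, -0.467, 0.468]
wrist_force: [-5.5, 0.7, 11.9]
gripper_width: 0.206
```

Call:
send_rows(
  rows=[
    [[0,0,-0.003],[0,0,0],1],
    [[0,0,0],[0,0,0],1],
    [[0,0,0],[0,0,0],1],
  ],
)

```text
time_s: 21.33
ee_pos: [526.8, 207.3, 95.6]
orientation: [0.532, -0.529, -0.466, 0.47]
wrist_force: [-14.6, -0.7, 16.7]
gripper_width: 0.203
```

Call:
send_rows(
  rows=[
    [[0,0,-0.003],[0,0,0],1],
    [[0,0,0],[0,0,0],1],
    [[0,0,0],[0,0,0],1],
  ],
)

```text
time_s: 21.58
ee_pos: [526.8, 207.5, 95.6]
orientation: [0.533, -0.528, -0.464, 0.472]
wrist_force: [-22.2, -2.2, 23.2]
gripper_width: 0.206
```

```bash
python3 -c "
from h import *
snap('side','s22.png',(220,190,350,310),4.5)
snap('top','t22.png',(200,140,320,260),5)"
```

```text
(no output)
```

View pics/s22.png

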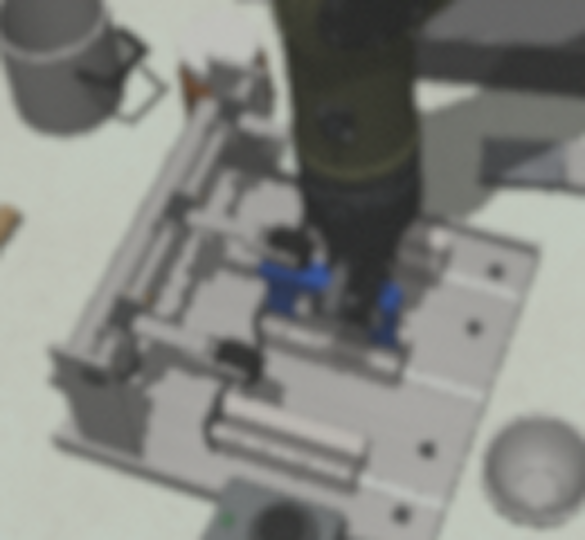

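Call:
send_rows(
  rows=[
    [[0,-0.002,0.005],[0,0,0],1],
    [[0,0,0],[0,0,0],1],
    [[0,0,0],[0,0,0],1],
  ],
)

```text
time_s: 21.93
ee_pos: [526.7, 206.8, 95.7]
orientation: [0.531, -0.529, -0.467, 0.468]
wrist_force: [-5.5, 2.8, 1.4]
gripper_width: 0.201
```

Call:
send_rows(
  rows=[
    [[0,0,0],[0,0,0],0],
    [[0,0,0],[0,0,0],0],
    [[0,0,0],[0,0,0],0],
    [[0,0,0],[0,0,0],0],
  ],
)

```text
time_s: 22.27
ee_pos: [529.7, 205.1, 96.3]
orientation: [-0.531, 0.531, 0.467, -0.467]
wrist_force: [0.4, -0.3, -0.1]
gripper_width: 0.502
```

Call:
send_rows(
  rows=[
    [[0,-0.02,0],[0,0,0],0],
    [[0,-0.03,0],[0,0,0],0],
    [[0,-0.04,0],[0,0,0],0],
    [[0,-0.04,0],[0,0,0],0],
    [[0,-0.04,0],[0,0,0],0],
  ],
)

```text
time_s: 22.68
ee_pos: [528.8, 205.3, 268.1]
orientation: [-0.531, 0.531, 0.467, -0.467]
wrist_force: [2.0, 0.1, 0.2]
gripper_width: 0.503
```

Call:
send_rows(
  rows=[
    [[0,-0.02,0.03],[0,0,0],0],
    [[0,0,0],[0,0,0],0],
    [[0,0,0],[0,0,0],0],
  ],
)

```text
time_s: 22.93
ee_pos: [499.2, 210.3, 288.2]
orientation: [-0.529, 0.532, 0.469, -0.466]
wrist_force: [0.4, -0.1, -0.1]
gripper_width: 0.503
```

```bash
python3 -c "
from h import *
print(np.round(stp()['q'],2))
snap('side','s23.png',(220,190,350,310),4.5)
snap('wrist','w23.png')"
```

```text
t 22.9333 pos [499.2 210.3 288.2] F [ 0.4 -0.1 -0.1] g 0.503
axes cols
 [[ 0.125  0.005 -0.992]
 [ 0.992 -0.001  0.125]
 [-0.    -1.    -0.005]]
[ 0.39  0.14 -0.92  1.61  0.11  1.44  0.91]
```

View pics/s23.png

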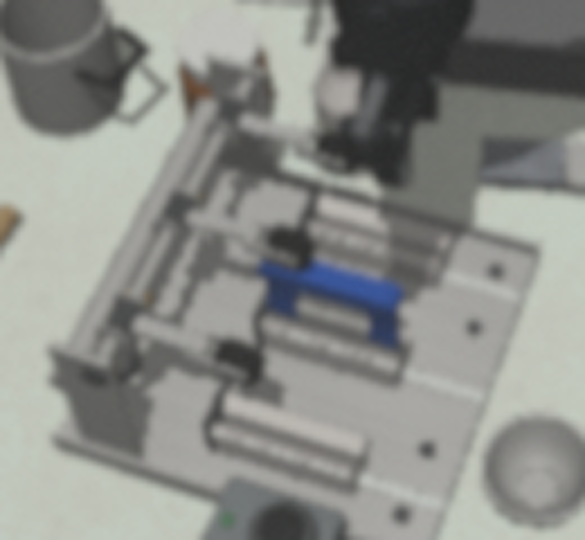

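View pics/w23.png

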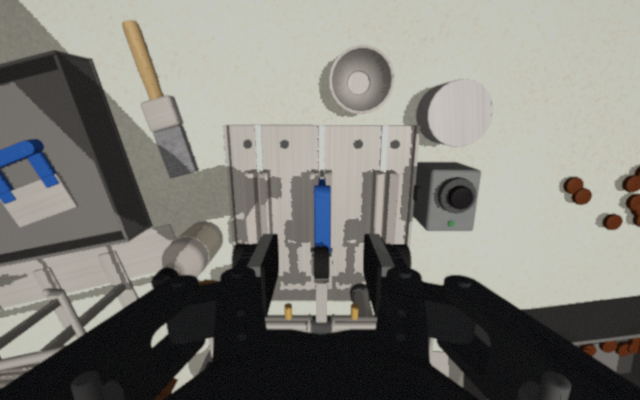

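```bash
python3 - <<'E'
from h import *
im=cv2.imread('pics/raw_w23.png')
cv2.imwrite('pics/z6.png',cv2.resize(im[110:310,220:420],None,fx=3,fy=3,interpolation=cv2.INTER_CUBIC))
hsv=cv2.cvtColor(im,cv2.COLOR_BGR2HSV)
m=cv2.inRange(hsv,(105,120,40),(125,255,255))
for r in range(176,256,6):
    q=np.nonzero(m[r,300:350])[0]+300
    if len(q): print(r,q.min(),q.max(),np.round(onz('wrist',((q.min()+q.max())/2,r),120)[:2],1))
E
```

```text
182 320 324 [500.6 209.1]
188 315 329 [507.  208.3]
194 314 329 [513.3 206.9]
200 314 329 [519.8 206.1]
206 314 329 [526.3 205.3]
212 315 329 [533.  204.9]
218 315 329 [539.6 204.1]
224 315 329 [546.4 203.2]
230 315 329 [553.2 202.4]
236 315 329 [560.1 201.5]
242 315 329 [567.1 200.6]
248 328 329 [575.1 206.8]
```

View pics/z6.png

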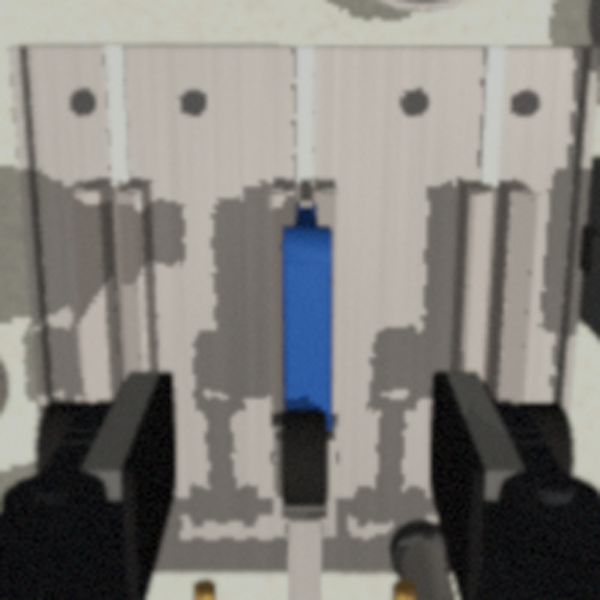

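Call:
send_rows(
  rows=[
    [[0,0,0],[0,0.117,0],0],
    [[0,0,0],[0,0.117,0],0],
    [[0,0,0],[0,0.117,0],0],
    [[0,0,0],[0,0.117,0],0],
    [[0,0,0],[0,0.117,0],0],
  ],
)

```text
time_s: 23.45
ee_pos: [499.2, 208.3, 284.1]
orientation: [0.644, -0.644, -0.291, 0.293]
wrist_force: [-0.3, 0.4, 0.1]
gripper_width: 0.501
```

Call:
send_rows(
  rows=[
    [[0,0,0],[0,0.117,0],0],
    [[0,0,0],[0,0.117,0],0],
    [[0,0,0],[0,0.117,0],0],
    [[0,0,0],[0,0.117,0],0],
    [[0,0,0],[0,0.117,0],0],
  ],
)

```text
time_s: 23.87
ee_pos: [499.2, 208.4, 284.0]
orientation: [-0.701, 0.701, 0.093, -0.095]
wrist_force: [-0.6, 0.5, -0.3]
gripper_width: 0.502
```

Call:
send_rows(
  rows=[
    [[0,0,0],[0,0.117,0],0],
    [[0.002,0,-0.038],[0,0,0],0],
    [[0.002,0,-0.038],[0,0,0],0],
    [[0.002,0,-0.038],[0,0,0],0],
    [[0.002,0,-0.038],[0,0,0],0],
  ],
)

```text
time_s: 24.28
ee_pos: [530.6, 58.0, 284.2]
orientation: [0.705, -0.705, -0.054, 0.056]
wrist_force: [1.6, -0.4, 0.5]
gripper_width: 0.493
```

Call:
send_rows(
  rows=[
    [[0.002,0,-0.038],[0,0,0],0],
    [[0.002,0,-0.038],[0,0,0],0],
    [[0.002,0,-0.038],[0,0,0],0],
    [[0.002,0,-0.038],[0,0,0],0],
    [[0.002,0,-0.038],[0,0,0],0],
  ],
)

```text
time_s: 24.7
ee_pos: [569.9, -128.5, 283.8]
orientation: [0.705, -0.705, -0.054, 0.056]
wrist_force: [1.1, -0.4, 2.1]
gripper_width: 0.499
```

Call:
send_rows(
  rows=[
    [[0.002,0,-0.036],[0,0,0],0],
    [[0.002,0,-0.036],[0,0,0],0],
    [[0.002,0,-0.03],[0,0,0],0],
    [[0,0,0],[0,0,0],0],
    [[0,0,0],[0,0,0],0],
  ],
)

```text
time_s: 25.12
ee_pos: [591.1, -228.7, 282.7]
orientation: [0.706, -0.704, -0.052, 0.055]
wrist_force: [-0.8, 0.2, -1.1]
gripper_width: 0.498
```

```bash
python3 m.py w24.png
```

```text
t 25.1167 pos [ 591.1 -228.7  282.7] F [-0.8  0.2 -1.1] g 0.498
axes cols
 [[ 0.989 -0.005 -0.151]
 [ 0.151  0.002  0.989]
 [-0.004 -1.     0.002]]
[ 0.71  0.31 -0.49  1.4   0.14  1.48  0.38]
220 334 339 [ 607.1 -247.4] [ 612.3 -246.6]
232 329 346 [ 604.5 -259.3] [ 620.4 -256.8]
244 329 346 [ 606.4 -270.7] [ 622.4 -268.2]
256 329 346 [ 608.3 -282.4] [ 624.5 -279.8]
```

View pics/w24.png

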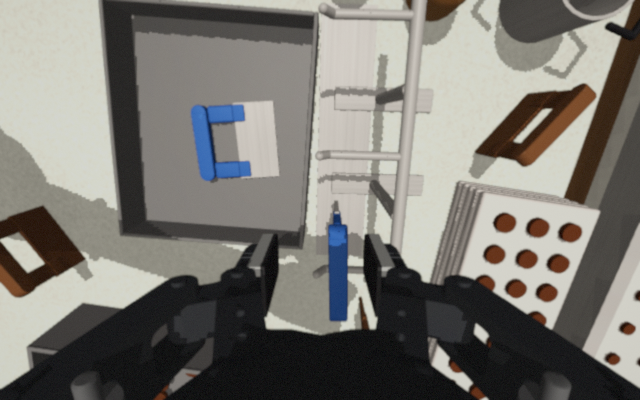

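Call:
send_rows(
  rows=[
    [[0.008,0.01,-0.025],[0,-0.02,0],0],
    [[0.008,0.02,-0.024],[0,0,0],0],
    [[0,0.035,0],[0,0,0],0],
    [[0,0,0],[0,0,0],0],
    [[0,0,0],[0,0,0],0],
  ],
)

```text
time_s: 25.58
ee_pos: [614.8, -268.7, 218.6]
orientation: [0.706, -0.703, -0.062, 0.065]
wrist_force: [0.5, -0.4, 0.3]
gripper_width: 0.502
```

```bash
python3 m.py w25.png
```

```text
t 25.5833 pos [ 614.8 -268.7  218.6] F [ 0.5 -0.4  0.3] g 0.502
axes cols
 [[ 0.984 -0.005 -0.178]
 [ 0.178  0.003  0.984]
 [-0.005 -1.     0.004]]
[ 0.72  0.41 -0.47  1.39  0.19  1.39  0.43]
196 315 324 [ 610.4 -255. ] [ 616.8 -253.9]
208 305 330 [ 605.4 -264.3] [ 622.2 -261.2]
220 305 329 [ 606.7 -272.5] [ 623.1 -269.5]
232 305 329 [ 608.1 -280.9] [ 624.7 -277.9]
244 305 329 [ 609.6 -289.5] [ 626.3 -286.5]
256 305 329 [ 611.1 -298.4] [ 628.  -295.3]
```

View pics/w25.png

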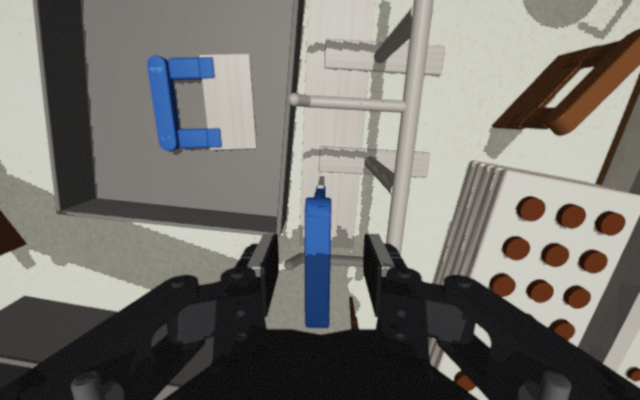

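Call:
send_rows(
  rows=[
    [[-0.001,0.01,-0.011],[0,0,0],0],
    [[0,0.015,0],[0,0,0],0],
    [[0,0.01,0],[0,0,0],0],
    [[0,0,0],[0,0,0],0],
    [[0,0,0],[0,0,0],0],
  ],
)

```text
time_s: 26.05
ee_pos: [617.0, -281.7, 186.5]
orientation: [0.704, -0.704, -0.063, 0.063]
wrist_force: [-0.5, 0.8, 0.9]
gripper_width: 0.494
```

```bash
python3 m.py w26.png
```

```text
t 26.05 pos [ 617.  -281.7  186.5] F [-0.5  0.8  0.9] g 0.494
axes cols
 [[ 0.984  0.    -0.177]
 [ 0.177  0.     0.984]
 [ 0.    -1.     0.   ]]
[ 0.73  0.44 -0.46  1.42  0.2   1.33  0.43]
184 315 324 [ 609.6 -252.6] [ 614.9 -251.6]
196 302 331 [ 603.9 -260.3] [ 619.7 -257.4]
208 302 331 [ 605.  -266.9] [ 621. -264.]
220 302 331 [ 606.1 -273.7] [ 622.3 -270.8]
232 302 331 [ 607.2 -280.6] [ 623.6 -277.7]
244 302 331 [ 608.4 -287.7] [ 624.9 -284.7]
256 302 331 [ 609.6 -295. ] [ 626.3 -292. ]
```

View pics/w26.png

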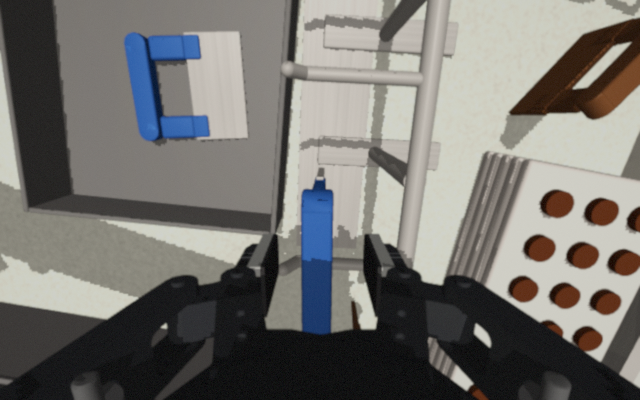

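Call:
send_rows(
  rows=[
    [[-0.002,0.012,0.005],[0,0,0],0],
    [[0,0.014,0],[0,0,0],0],
    [[0,0.013,0],[0,0,0],0],
    [[0,0,0],[0,0,0],0],
    [[0,0,0],[0,0,0],0],
  ],
)

```text
time_s: 26.52
ee_pos: [613.4, -277.4, 145.9]
orientation: [0.705, -0.704, -0.062, 0.063]
wrist_force: [0.5, -0.0, 0.6]
gripper_width: 0.5
```

Call:
send_rows(
  rows=[
    [[0,0,0],[0,0,0],1],
    [[0,0,0],[0,0,0],1],
    [[0,0,0],[0,0,0],1],
    [[0,0,0],[0,0,0],1],
    [[0,0,0],[0,0,0],1],
  ],
)

```text
time_s: 26.93
ee_pos: [614.6, -277.7, 148.1]
orientation: [-0.704, 0.705, 0.063, -0.062]
wrist_force: [0.4, -0.1, 1.6]
gripper_width: 0.201
```

```bash
python3 m.py w27.png
```

```text
t 26.9333 pos [ 614.6 -277.7  148.1] F [ 0.4 -0.1  1.6] g 0.201
axes cols
 [[ 0.984  0.001 -0.176]
 [ 0.176 -0.001  0.984]
 [ 0.001 -1.    -0.001]]
[ 0.73  0.46 -0.46  1.48  0.21  1.25  0.42]
208 316 328 [ 608.  -249.6] [ 613.2 -248.7]
220 303 338 [ 603.7 -255.6] [ 618.2 -253. ]
232 301 340 [ 603.7 -260.9] [ 620.1 -258. ]
244 300 342 [ 604.1 -266.3] [ 621.9 -263.2]
256 300 341 [ 605.  -271.8] [ 622.6 -268.7]
```

View pics/w27.png

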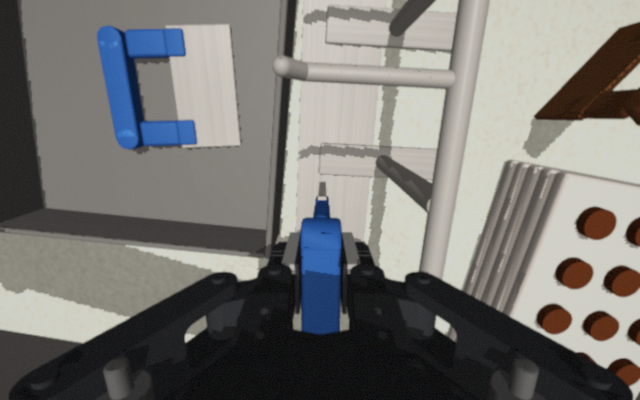

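Call:
send_rows(
  rows=[
    [[0,-0.009,0],[0,0,0],1],
    [[0,-0.009,0],[0,0,0],1],
    [[0,0,0],[0,0,0],1],
    [[0,0,0],[0,0,0],1],
  ],
)

```text
time_s: 27.32
ee_pos: [614.6, -277.5, 166.2]
orientation: [-0.704, 0.705, 0.063, -0.062]
wrist_force: [-0.3, -0.2, -2.0]
gripper_width: 0.2
```

Call:
send_rows(
  rows=[
    [[-0.015,0,0],[0,0,0],1],
    [[-0.015,0,0],[0,0,0],1],
    [[-0.015,0,0],[0,0,0],1],
    [[-0.015,0,0],[0,0,0],1],
    [[0,0,0],[0,0,0],1],
  ],
)

```text
time_s: 27.73
ee_pos: [551.9, -289.6, 164.7]
orientation: [-0.704, 0.705, 0.06, -0.063]
wrist_force: [-0.2, -0.9, -1.3]
gripper_width: 0.2
```

```bash
python3 m.py w28.png
```

```text
t 27.7333 pos [ 551.9 -289.6  164.7] F [-0.2 -0.9 -1.3] g 0.2
axes cols
 [[ 0.985 -0.003 -0.173]
 [ 0.173 -0.001  0.985]
 [-0.003 -1.    -0.   ]]
[ 0.81  0.34 -0.46  1.59  0.16  1.25  0.5 ]
208 315 328 [ 547.3 -266.1] [ 553.7 -265. ]
220 303 340 [ 542.8 -272.9] [ 560.4 -269.8]
232 301 341 [ 542.8 -279. ] [ 562.  -275.6]
244 300 341 [ 543.3 -285.2] [ 563.2 -281.7]
256 300 341 [ 544.3 -291.4] [ 564.4 -287.9]
```

View pics/w28.png

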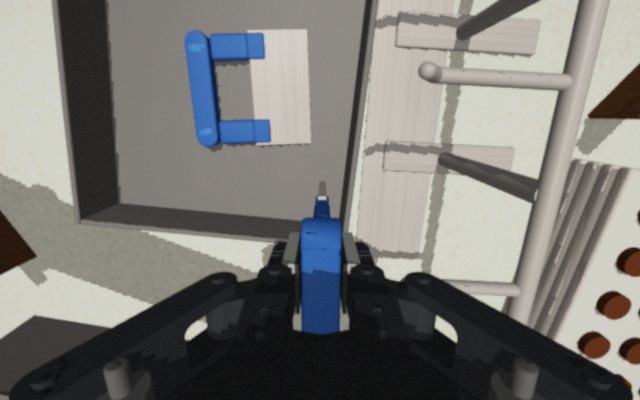

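Call:
send_rows(
  rows=[
    [[0,-0.02,0],[0,0,0],1],
    [[0,-0.035,0],[0,0,0],1],
    [[0,-0.035,0],[0,0,0],1],
    [[0,-0.03,0.01],[0,0,0],1],
    [[0,0,0.02],[0,0,0],1],
  ],
)

```text
time_s: 28.2
ee_pos: [553.2, -261.4, 292.3]
orientation: [-0.702, 0.707, 0.065, -0.058]
wrist_force: [1.1, -0.9, -0.3]
gripper_width: 0.202
```

Call:
send_rows(
  rows=[
    [[0,0,0.038],[0,0,0],1],
    [[0,0,0.04],[0,0,0],1],
    [[-0.001,0,0.04],[0,0,0],1],
    [[-0.001,0,0.04],[0,0,0],1],
    [[-0.001,0,0.04],[0,0,0],1],
  ],
)

```text
time_s: 28.62
ee_pos: [512.0, -61.3, 285.3]
orientation: [0.704, -0.704, -0.063, 0.063]
wrist_force: [0.4, -0.1, -1.8]
gripper_width: 0.198
```

Call:
send_rows(
  rows=[
    [[-0.001,0,0.04],[0,0,0],1],
    [[-0.001,0,0.04],[0,0,0],1],
    [[0,0,0.04],[0,0,0],1],
    [[0,0,0.04],[0,0,0],1],
    [[0,0,0.035],[0,0,0],1],
  ],
)

```text
time_s: 29.03
ee_pos: [475.0, 131.5, 285.7]
orientation: [0.704, -0.704, -0.064, 0.063]
wrist_force: [0.8, 0.3, -2.6]
gripper_width: 0.202
```

Call:
send_rows(
  rows=[
    [[0,0,0],[0,-0.116,0],1],
    [[0,0,0],[0,-0.116,0],1],
    [[0,0,0],[0,-0.116,0],1],
    [[0,0,0],[0,-0.116,0],1],
    [[0,0,0],[0,-0.116,0],1],
  ],
)

```text
time_s: 29.45
ee_pos: [475.9, 128.8, 285.4]
orientation: [0.656, -0.656, -0.264, 0.264]
wrist_force: [-1.0, 0.1, -1.9]
gripper_width: 0.202
```

Call:
send_rows(
  rows=[
    [[0,0,0],[0,-0.116,0],1],
    [[0,0,0],[0,-0.116,0],1],
    [[0,0,0],[0,-0.116,0],1],
    [[0,0,0],[0,-0.116,0],1],
    [[0,0,0],[0,-0.116,0],1],
  ],
)

```text
time_s: 29.87
ee_pos: [475.9, 128.7, 285.4]
orientation: [0.553, -0.553, -0.441, 0.44]
wrist_force: [-0.3, 0.3, -1.2]
gripper_width: 0.202
```

Call:
send_rows(
  rows=[
    [[0,0,0],[0,-0.11,0],1],
    [[0,0,0],[0,0,0],1],
    [[0,0,0],[0,0,0],1],
  ],
)

```text
time_s: 30.12
ee_pos: [475.8, 128.3, 285.3]
orientation: [0.53, -0.53, -0.468, 0.467]
wrist_force: [-0.3, 0.8, -0.9]
gripper_width: 0.207
```

```bash
python3 m.py w29.png
```

```text
t 30.1167 pos [475.8 128.3 285.3] F [-0.3  0.8 -0.9] g 0.207
axes cols
 [[ 0.125  0.    -0.992]
 [ 0.992  0.     0.125]
 [ 0.    -1.    -0.   ]]
[ 0.48 -0.01 -0.78  1.72 -0.01  1.43  1.15]
208 316 328 [488.4 122. ] [489.8 133.4]
220 303 338 [498.  109.1] [502.  140.9]
232 301 340 [509.1 105.7] [513.6 141.4]
244 300 342 [520.5 103.2] [525.4 142. ]
256 301 340 [532.5 102.4] [537.1 138.9]
```

View pics/w29.png

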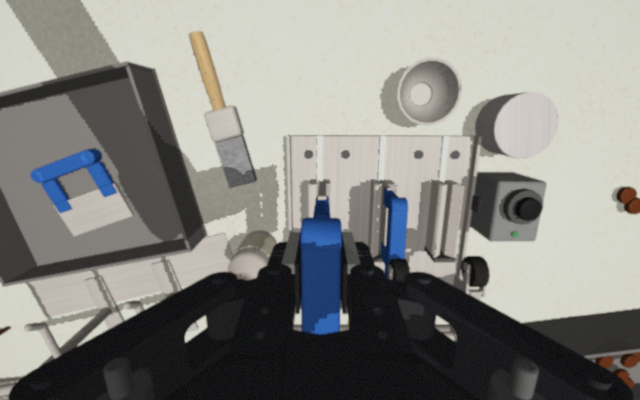

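```bash
python3 - <<'E'
from h import *
im=cv2.imread('pics/raw_w29.png')
cv2.imwrite('pics/z7.png',cv2.resize(im[125:245,270:430],None,fx=5,fy=5,interpolation=cv2.INTER_CUBIC))
E
```

```text
(no output)
```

View pics/z7.png

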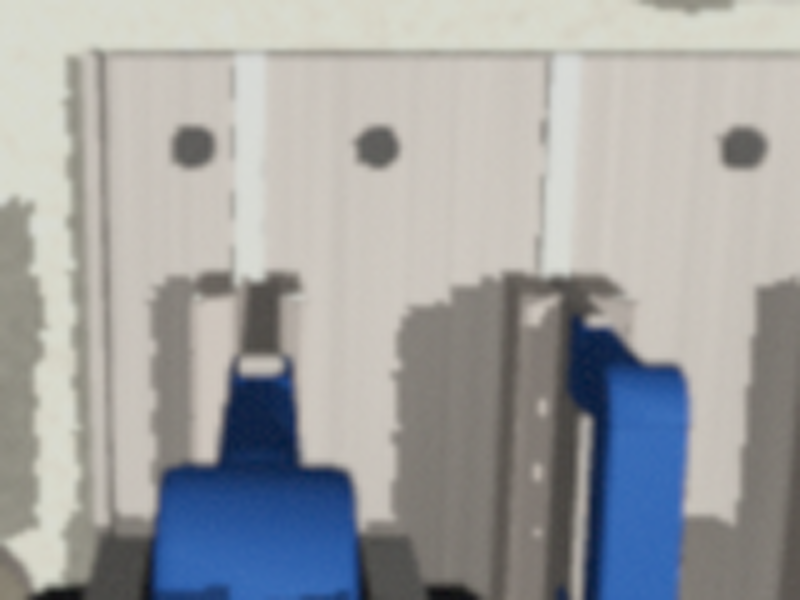

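```bash
python3 - <<'E'
from h import *
f=lambda p:(270+p[0]/5,125+p[1]/5)
a=onz('wrist',f((249.5,58)),14);b=onz('wrist',f((250.5,240)),14);bl=onz('wrist',f((262,345)),285-81);bl2=onz('wrist',f((262,360)),285-81+52)
print(a,b,bl,bl2); ex=(b-a)[:2]; print(np.degrees(np.arctan2(ex[1],ex[0])))
ex=np.array([.992,-.125]);ey=np.array([.125,.992])
s=np.array(bot.read_state()['ee_pos'])[:2]
for n,q in (('tcp',s),('blade',bl[:2])): print(n,(q-a[:2])@ex,(q-a[:2])@ey)
E
```

```text
[437.89733272 131.60973323  14.        ] [486.9610627  125.64924666  14.        ] [468.28211615 130.04030661 204.        ] [456.72654952 131.17177653 256.        ]
-6.926611246507397
tcp 37.9887097100338 1.3407028275467476
blade 30.337883486037228 2.241226719553117
```

Call:
send_rows(
  rows=[
    [[-0.002,0.02,0.002],[0,0,0],1],
    [[0,0.04,0],[0,0,0],1],
    [[0,0.04,0],[0,0,0],1],
    [[0,0.025,0],[0,0,0],1],
    [[0,0.01,0],[0,0,0],1],
  ],
)

```text
time_s: 30.58
ee_pos: [470.7, 125.3, 146.3]
orientation: [0.532, -0.529, -0.466, 0.47]
wrist_force: [-0.4, -0.5, -2.3]
gripper_width: 0.201
```

Call:
send_rows(
  rows=[
    [[0,0.01,0],[0,0,0],1],
    [[0,0,0],[0,0,0],1],
    [[0,0,0],[0,0,0],1],
  ],
)

```text
time_s: 30.83
ee_pos: [474.4, 126.2, 141.3]
orientation: [-0.53, 0.53, 0.469, -0.467]
wrist_force: [0.1, 0.4, -1.2]
gripper_width: 0.202
```

```bash
python3 m.py w30.png
```

```text
t 30.8333 pos [474.4 126.2 141.3] F [ 0.1  0.4 -1.2] g 0.202
axes cols
 [[ 0.124  0.002 -0.992]
 [ 0.992  0.001  0.124]
 [ 0.001 -1.    -0.002]]
[ 0.45  0.1  -0.8   1.93  0.08  1.14  1.07]
208 315 327 [443.7 127.4] [444.3 132.4]
220 302 338 [447.9 121.8] [449.7 136.1]
232 301 340 [452.8 120.7] [454.8 136.3]
244 300 342 [457.8 119.6] [460.  136.5]
256 301 340 [463.1 119.2] [465.1 135.2]
```

View pics/w30.png

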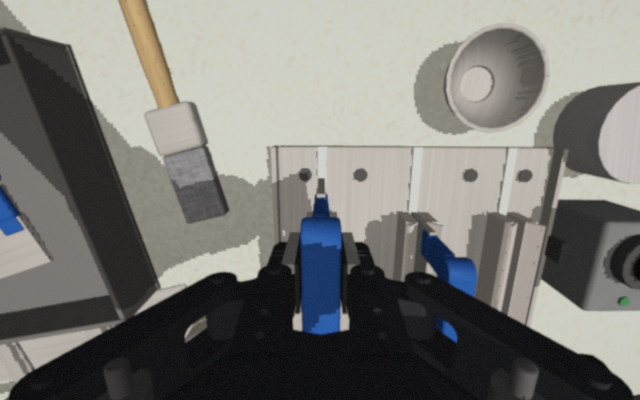

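Call:
send_rows(
  rows=[
    [[0,0.012,0],[0,0,0],1],
    [[0,0.012,0],[0,0,0],1],
    [[0,0.01,0],[0,0,0],1],
    [[0,0.007,0],[0,0,0],1],
    [[0,0,0],[0,0,0],1],
  ],
)

```text
time_s: 31.3
ee_pos: [472.7, 125.6, 97.6]
orientation: [0.53, -0.529, -0.468, 0.469]
wrist_force: [-0.3, -0.2, -1.9]
gripper_width: 0.202
```

Call:
send_rows(
  rows=[
    [[0,0.003,0],[0,0,0],1],
    [[0,0,0],[0,0,0],1],
    [[0,0,0],[0,0,0],1],
  ],
)

```text
time_s: 31.55
ee_pos: [474.0, 126.1, 96.8]
orientation: [-0.53, 0.53, 0.468, -0.468]
wrist_force: [-0.6, 1.3, 2.3]
gripper_width: 0.201
```

Call:
send_rows(
  rows=[
    [[0,0.002,0],[0,0,0],1],
    [[0,0,0],[0,0,0],1],
    [[0,0,0],[0,0,0],1],
  ],
)

```text
time_s: 31.8
ee_pos: [474.5, 126.3, 96.7]
orientation: [-0.529, 0.531, 0.468, -0.468]
wrist_force: [-4.1, -0.9, 16.6]
gripper_width: 0.197
```

Call:
send_rows(
  rows=[
    [[0,-0.002,-0.005],[0,0,0],1],
    [[0,0,-0.01],[0,0,0],1],
    [[0,0,-0.01],[0,0,0],1],
    [[0,0,-0.008],[0,0,0],1],
    [[0,0,0],[0,0,0],1],
  ],
)

```text
time_s: 32.22
ee_pos: [507.6, 121.8, 96.7]
orientation: [0.53, -0.53, -0.468, 0.468]
wrist_force: [-1.7, 0.0, 6.1]
gripper_width: 0.198
```

Call:
send_rows(
  rows=[
    [[0,0,-0.004],[0,0,0],1],
    [[0,0,-0.003],[0,0,0],1],
    [[0,0,0],[0,0,0],1],
    [[0,0,0],[0,0,0],1],
  ],
)

```text
time_s: 32.55
ee_pos: [513.3, 121.1, 96.7]
orientation: [0.53, -0.53, -0.468, 0.468]
wrist_force: [-4.1, 0.0, 8.4]
gripper_width: 0.203
```

Call:
send_rows(
  rows=[
    [[0,0,-0.003],[0,0,0],1],
    [[0,0,0],[0,0,0],1],
    [[0,0,0],[0,0,0],1],
  ],
)

```text
time_s: 32.8
ee_pos: [516.0, 120.7, 96.7]
orientation: [0.53, -0.53, -0.468, 0.468]
wrist_force: [-4.5, -0.2, 9.4]
gripper_width: 0.202
```

Call:
send_rows(
  rows=[
    [[0,0,-0.003],[0,0,0],1],
    [[0,0,0],[0,0,0],1],
    [[0,0,0],[0,0,0],1],
  ],
)

```text
time_s: 33.05
ee_pos: [516.2, 120.8, 96.7]
orientation: [0.531, -0.528, -0.466, 0.47]
wrist_force: [-13.2, -0.8, 17.0]
gripper_width: 0.201
```

Call:
send_rows(
  rows=[
    [[0,-0.002,0.002],[0,0,0],1],
    [[0,0,0],[0,0,0],1],
    [[0,0,0],[0,0,0],1],
  ],
)

```text
time_s: 33.3
ee_pos: [516.2, 120.4, 96.9]
orientation: [0.531, -0.529, -0.468, 0.469]
wrist_force: [-1.5, 2.0, -4.3]
gripper_width: 0.203
```

Call:
send_rows(
  rows=[
    [[0,0,0],[0,0,0],0],
    [[0,0,0],[0,0,0],0],
    [[0,0,0],[0,0,0],0],
    [[0,0,0],[0,0,0],0],
  ],
)

```text
time_s: 33.63
ee_pos: [518.0, 120.2, 98.6]
orientation: [-0.53, 0.53, 0.468, -0.468]
wrist_force: [-0.0, 0.0, 0.0]
gripper_width: 0.5
```

Call:
send_rows(
  rows=[
    [[0,-0.02,0],[0,0,0],0],
    [[0,-0.03,0],[0,0,0],0],
    [[0,-0.04,0],[0,0,0],0],
    [[0,-0.04,0],[0,0,0],0],
    [[0,-0.04,0],[0,0,0],0],
  ],
)

```text
time_s: 34.05
ee_pos: [517.0, 120.3, 270.3]
orientation: [-0.53, 0.53, 0.468, -0.468]
wrist_force: [1.8, -0.5, 0.6]
gripper_width: 0.501
```

Call:
send_rows(
  rows=[
    [[0.02,-0.02,0.03],[0,0,0],0],
    [[0.04,0,0],[0,0,0],0],
    [[0.04,0,0],[0,0,0],0],
    [[0,0,0],[0,0,0],0],
    [[0,0,0],[0,0,0],0],
  ],
)

```text
time_s: 34.47
ee_pos: [499.0, 226.1, 288.6]
orientation: [0.529, -0.528, -0.47, 0.469]
wrist_force: [-0.8, -1.2, -1.1]
gripper_width: 0.502
```

```bash
python3 -c "
from h import *
print(np.round(stp()['q'],2))
snap('side','s31.png',(220,190,350,310),4.5)
snap('wrist','w31.png')"
```

```text
t 34.4667 pos [499.  226.1 288.6] F [-0.8 -1.2 -1.1] g 0.502
axes cols
 [[ 0.118  0.001 -0.993]
 [ 0.993  0.001  0.118]
 [ 0.001 -1.    -0.   ]]
[ 0.33  0.15 -0.89  1.59  0.12  1.45  0.89]
```

View pics/s31.png

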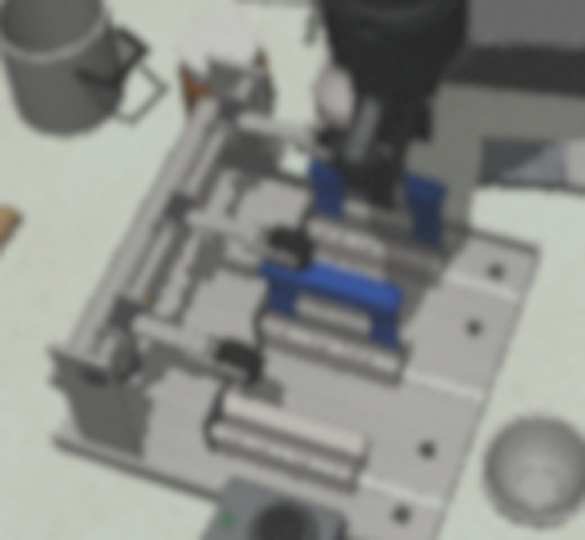

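View pics/w31.png

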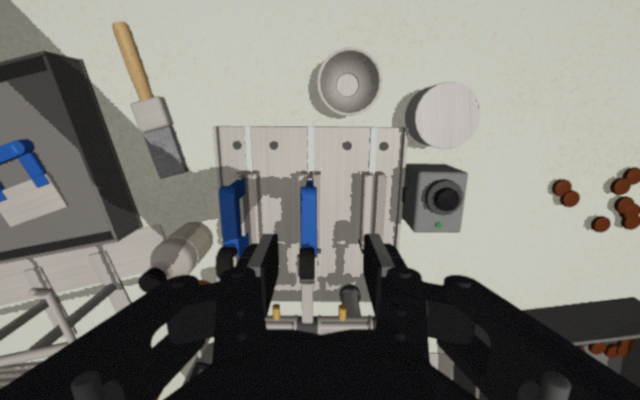

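```bash
python3 - <<'E'
from h import *
im=cv2.imread('pics/raw_w31.png')
a=cv2.resize(im[110:310,200:360],None,fx=3,fy=3,interpolation=cv2.INTER_CUBIC)
b=cv2.resize(im[155:240,395:475],None,fx=7,fy=7,interpolation=cv2.INTER_CUBIC)
b=np.vstack([b,np.zeros((600-b.shape[0],b.shape[1],3),np.uint8)]) if b.shape[0]<600 else b[:600]
im2=cv2.imread('pics/raw_w2.png')
cv2.imwrite('pics/z8.png',a);cv2.imwrite('pics/z9.png',b[:600])
c=cv2.resize(im2[155:240,355:435],None,fx=7,fy=7,interpolation=cv2.INTER_CUBIC);cv2.imwrite('pics/z10.png',c)
hsv=cv2.cvtColor(im,cv2.COLOR_BGR2HSV)
m=cv2.inRange(hsv,(105,120,40),(125,255,255))
for lo,hi in ((215,255),(290,330)):
  for r in range(178,252,6):
    q=np.nonzero(m[r,lo:hi])[0]+lo
    if len(q): print(r,q.min(),q.max(),np.round(onz('wrist',(q.min(),r),120)[:2],1),np.round(onz('wrist',(q.max()+1,r),120)[:2],1))
E
```

```text
184 232 244 [492.3 129.3] [493.9 142.8]
190 220 244 [497.  115.4] [500.3 141.6]
196 219 240 [503.3 113. ] [506.2 136.2]
202 220 238 [509.9 112.7] [512.4 132.8]
208 221 238 [516.6 112.3] [519.  131.5]
214 221 238 [523.3 110.9] [525.6 130.2]
220 222 239 [530.1 110.5] [532.5 129.9]
226 222 239 [536.9 109.1] [539.3 128.6]
232 223 240 [543.8 108.7] [546.3 128.3]
238 224 247 [550.9 108.4] [554.1 134.6]
244 224 248 [557.9 106.9] [561.3 134.4]
250 236 244 [566.6 118.7] [567.9 128.6]
184 307 312 [502.  207.3] [502.8 213.5]
190 301 315 [507.6 200.1] [509.6 215.8]
196 301 315 [514.1 199.2] [516.  214.9]
202 301 315 [520.6 198.3] [522.6 214.1]
208 301 315 [527.2 197.3] [529.2 213.2]
214 301 315 [533.9 196.4] [535.9 212.4]
220 301 315 [540.6 195.4] [542.6 211.5]
226 301 315 [547.4 194.5] [549.5 210.6]
232 301 316 [554.3 193.5] [556.5 210.8]
238 301 316 [561.3 192.5] [563.5 209.9]
244 301 316 [568.4 191.5] [570.5 209. ]
250 314 316 [577.3 204.8] [577.7 208.1]
```

View pics/z8.png

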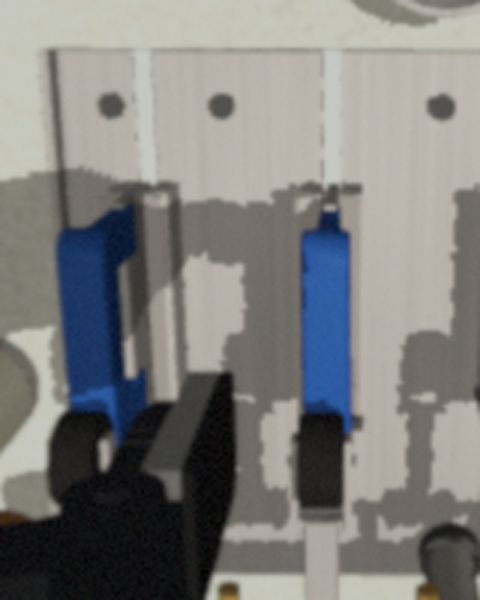

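View pics/z9.png

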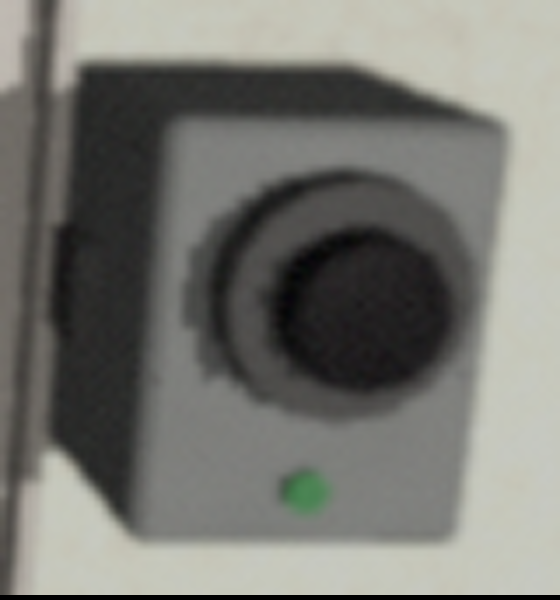

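View pics/z10.png

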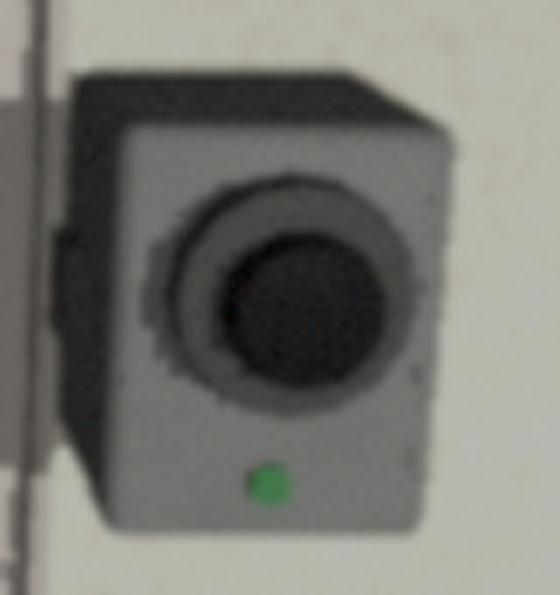

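```bash
python3 - <<'E'
from h import *
st2=dict(ee_pos=[501.8,277.8,303.0],orientation=[-0.531,0.531,0.467,-0.468])
for z in (70,80,85,90,95): print(z,np.round(onz('wrist',(447.6,199.3),z)[:2],1),np.round(onz('wrist',(399,199.3),z,st2)[:2],1), np.round(onz('top',(190+66/3,90+346/3),z)[:2],1))
E
```

```text
70 [553.4 373.1] [552.4 372. ] [549.3 362.8]
80 [550.1 369.1] [549.3 369.7] [547.  360.4]
85 [548.4 367.1] [547.8 368.5] [545.8 359.3]
90 [546.8 365.1] [546.2 367.4] [544.6 358.1]
95 [545.1 363.1] [544.7 366.2] [543.5 357. ]
```

Call:
send_rows(
  rows=[
    [[0.036,0,-0.008],[0,0,0],1],
    [[0.036,0,-0.008],[0,0,0],1],
    [[0.036,0,-0.008],[0,0,0],1],
    [[0.036,0,-0.008],[0,0,0],1],
    [[0,0,0],[0,0,0],1],
  ],
)

```text
time_s: 34.98
ee_pos: [548.6, 367.7, 285.0]
orientation: [0.531, -0.527, -0.469, 0.47]
wrist_force: [-1.6, -0.9, -0.6]
gripper_width: -0.001
```

Call:
send_rows(
  rows=[
    [[0,0.04,0],[0,0,0],1],
    [[0,0.04,0],[0,0,0],1],
    [[0,0.04,0],[0,0,0],1],
    [[0,0,0],[0,0,0],1],
    [[0,0,0],[0,0,0],1],
  ],
)

```text
time_s: 35.4
ee_pos: [549.2, 359.2, 166.3]
orientation: [-0.531, 0.531, 0.466, -0.469]
wrist_force: [0.4, 0.8, 1.1]
gripper_width: -0.004
```

```bash
python3 -c "
from h import *
print(np.round(stp()['q'],2))
snap('wrist','w32.png')
snap('side','s32.png',(220,190,350,310),4.5)"
```

```text
t 35.4 pos [549.2 359.2 166.3] F [0.4 0.8 1.1] g -0.004
axes cols
 [[ 0.126 -0.004 -0.992]
 [ 0.992 -0.003  0.126]
 [-0.004 -1.     0.003]]
[ 0.01  0.51 -0.86  1.49  0.39  1.33  0.56]
```

View pics/w32.png

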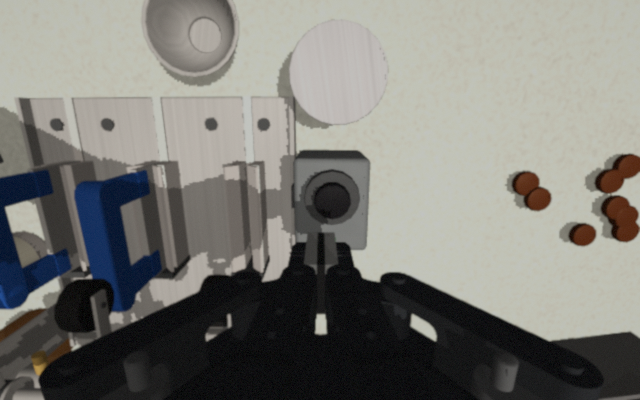

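View pics/s32.png

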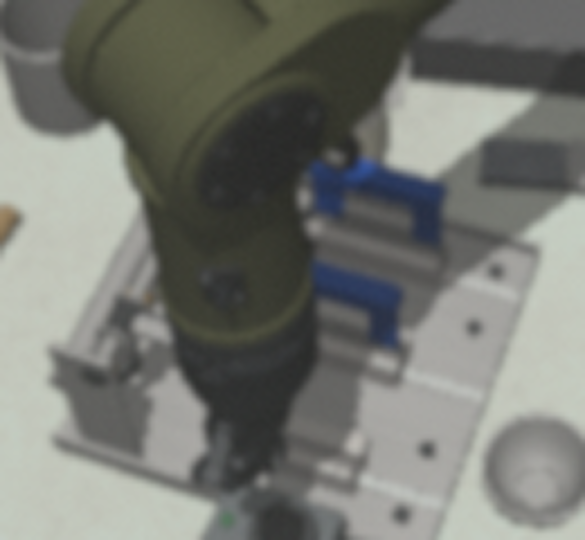

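```bash
python3 - <<'E'
from h import *
for z in (80,85,90): print(z,np.round(onz('wrist',(332.5,201),z)[:2],1))
E
```

```text
80 [552.7 371.2]
85 [551.3 371.2]
90 [549.8 371.2]
```

Call:
send_rows(
  rows=[
    [[0.01,0.02,0],[0,0,0],1],
    [[0,0.025,0],[0,0,0],1],
    [[0,0.015,0],[0,0,0],1],
    [[0,0,0],[0,0,0],1],
    [[0,0,0],[0,0,0],1],
  ],
)

```text
time_s: 35.92
ee_pos: [551.1, 372.0, 109.3]
orientation: [-0.53, 0.53, 0.468, -0.468]
wrist_force: [-0.4, 0.3, -0.0]
gripper_width: 0.004
```

```bash
python3 -c "
from h import *
print(np.round(stp()['q'],2))
snap('wrist','w33.png',(200,100,460,310),3)"
```

```text
t 35.9167 pos [551.1 372.  109.3] F [-0.4  0.3 -0. ] g 0.004
axes cols
 [[ 0.124  0.001 -0.992]
 [ 0.992  0.     0.124]
 [ 0.    -1.    -0.001]]
[-0.03  0.57 -0.83  1.53  0.44  1.23  0.52]
```

View pics/w33.png

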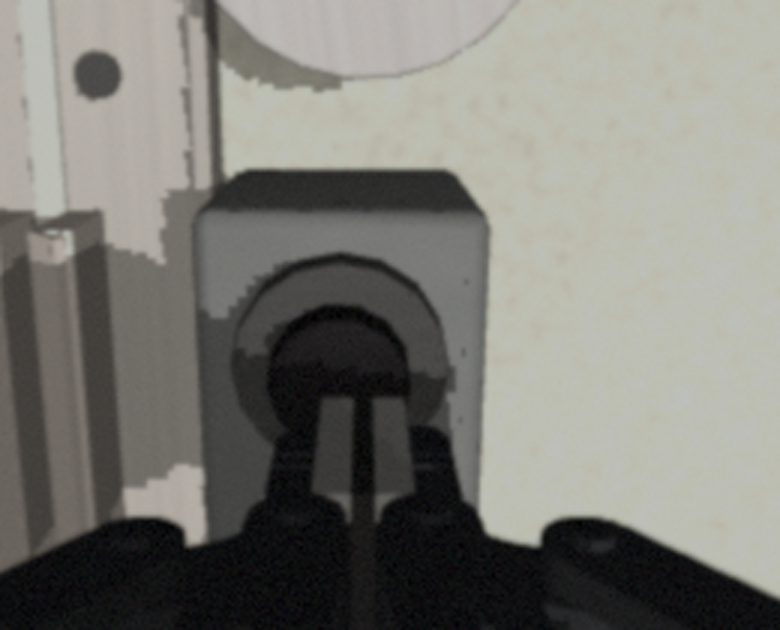

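```bash
python3 - <<'E'
from h import *
for z in (75,80,85,90): print(z,np.round(onz('wrist',(312.7,225),z)[:2],1))
E
```

```text
75 [551.1 367.1]
80 [549.3 367.5]
85 [547.4 367.9]
90 [545.6 368.2]
```

Call:
send_rows(
  rows=[
    [[-0.004,0,0.001],[0,0,0],1],
    [[0,0.012,0],[0,0,0],1],
    [[0,0,0],[0,0,0],1],
    [[0,0,0],[0,0,0],1],
  ],
)

```text
time_s: 36.3
ee_pos: [548.7, 367.7, 95.6]
orientation: [-0.53, 0.53, 0.468, -0.468]
wrist_force: [0.5, 0.8, -0.2]
gripper_width: 0.002
```

Call:
send_rows(
  rows=[
    [[0,0.004,0],[0,0,0],1],
    [[0,0.004,0],[0,0,0],1],
    [[0,0,0],[0,0,0],1],
    [[0,0,0],[0,0,0],1],
  ],
)

```text
time_s: 36.63
ee_pos: [549.3, 368.6, 88.6]
orientation: [-0.53, 0.53, 0.468, -0.468]
wrist_force: [-0.0, 0.2, 2.2]
gripper_width: -0.001
```

Call:
send_rows(
  rows=[
    [[0,0.004,0],[0,0,0],1],
    [[0,0,0],[0,0,0],1],
    [[0,0,0],[0,0,0],1],
  ],
)

```text
time_s: 36.88
ee_pos: [549.4, 368.7, 86.0]
orientation: [-0.53, 0.53, 0.469, -0.468]
wrist_force: [-1.5, -3.1, 10.0]
gripper_width: -0.001
```

Call:
send_rows(
  rows=[
    [[0,0.003,0],[0,0,0],1],
    [[0,0,0],[0,0,0],1],
    [[0,0,0],[0,0,0],1],
  ],
)

```text
time_s: 37.13
ee_pos: [549.4, 368.8, 85.8]
orientation: [-0.529, 0.531, 0.469, -0.468]
wrist_force: [-6.2, -6.2, 23.4]
gripper_width: 0.003
```

```bash
python3 -c "
from h import *
stp()
snap('wrist','w34.png',(200,100,460,310),3)"
```

```text
t 37.1333 pos [549.4 368.8  85.8] F [-6.2 -6.2 23.4] g 0.003
axes cols
 [[ 0.124  0.003 -0.992]
 [ 0.992 -0.001  0.124]
 [-0.    -1.    -0.003]]
```

View pics/w34.png

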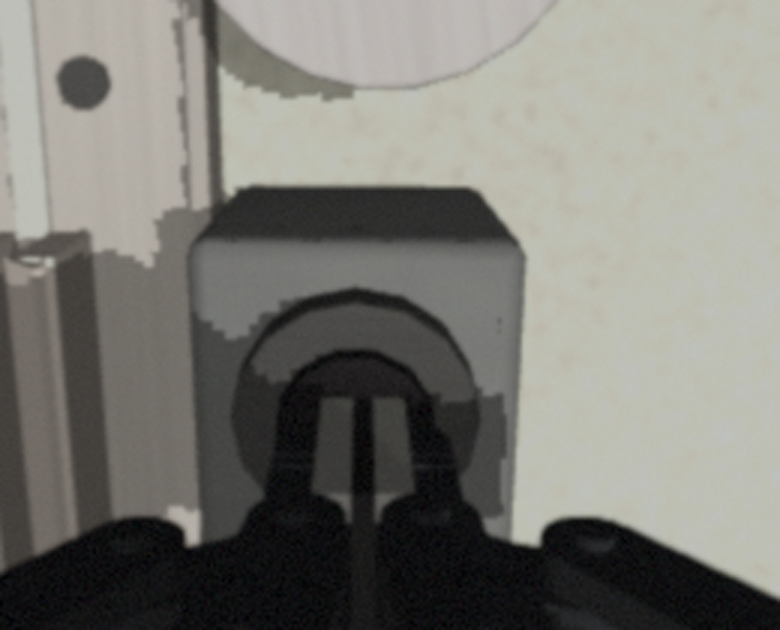

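Call:
send_rows(
  rows=[
    [[0,-0.005,0],[0,0,0],1],
    [[0,-0.01,0],[0,0,0],1],
    [[0,-0.03,0],[0,0,0],1],
    [[0,-0.04,0],[0,0,0],1],
    [[0,-0.04,0],[0,0,0],1],
  ],
)

```text
time_s: 37.6
ee_pos: [547.9, 367.5, 206.1]
orientation: [0.53, -0.53, -0.467, 0.469]
wrist_force: [0.4, 0.6, 0.0]
gripper_width: -0.001
```

Call:
send_rows(
  rows=[
    [[-0.03,-0.02,0.02],[0,0,0],1],
    [[-0.03,0,0.03],[0,0,0],1],
    [[-0.02,0,0.03],[0,0,0],1],
    [[0,0,0],[0,0,0],1],
    [[0,0,0],[0,0,0],1],
  ],
)

```text
time_s: 38.02
ee_pos: [458.9, 297.9, 226.1]
orientation: [-0.529, 0.531, 0.468, -0.468]
wrist_force: [0.6, 0.1, 0.3]
gripper_width: -0.003
```

```bash
python3 -c "
from h import *
stp()
snap('wrist','w35.png'); snap('top','t35.png',(190,120,450,300),3); snap('side','s35.png',(210,90,410,330),2.5)"
```

```text
t 38.0167 pos [458.9 297.9 226.1] F [0.6 0.1 0.3] g -0.003
axes cols
 [[ 0.124  0.001 -0.992]
 [ 0.992 -0.003  0.124]
 [-0.003 -1.    -0.002]]
```

View pics/w35.png

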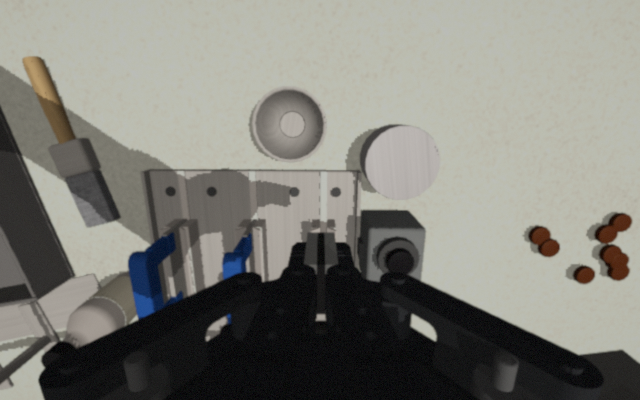

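View pics/t35.png

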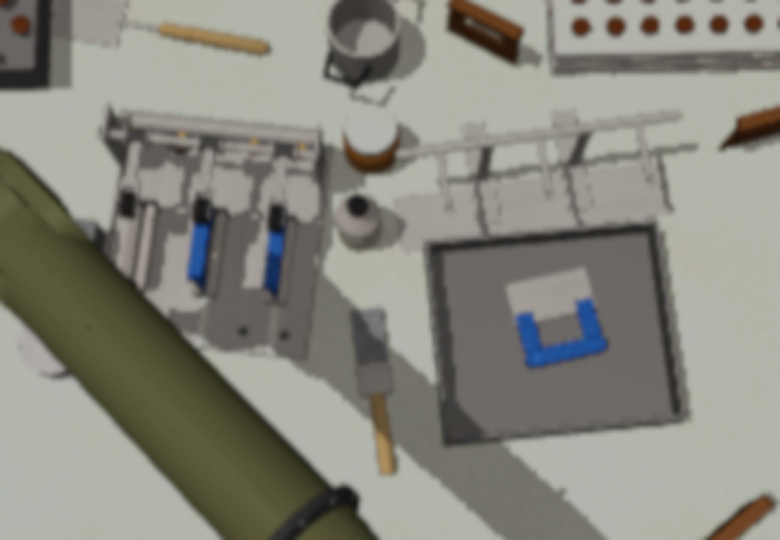

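View pics/s35.png

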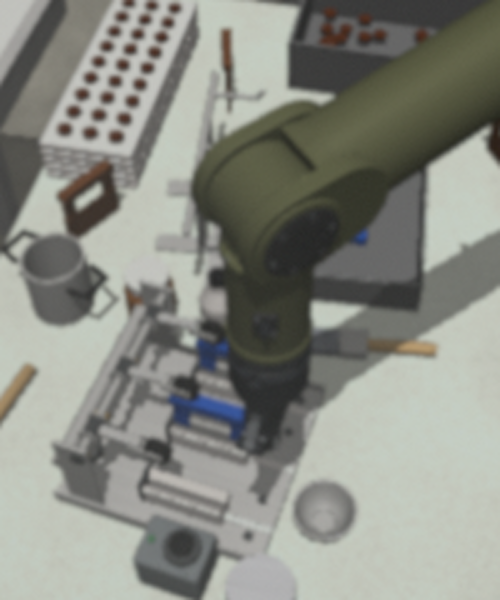

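```bash
python3 -c "
from h import *
print(bot.close_job())"
```

```text
the job is handed in; nothing more can be done
None
```

The changeover is done and handed in at about 38 s of the 210 s allowed; close_job gives no verdict, so the result below rests on my own checks.

- **Washed scraper:** there was only one, in slot 1. I slid it out from under its roller and laid it flat in the grey crate. The crate had shifted by a centimetre or two after that, and the scraper was still flat inside it at the last look.
- **Used scrapers:** there were two, on hooks 2 and 3. I lifted each off its hook and slid it home, the hook 2 one into slot 2 and the hook 3 one into slot 3. Both stopped hard against the end stop, at 22 N and 13 N of push. In the last pictures both stand upright with the roller on the bar. I judged the arm angles from those pictures only, as I had no reading of them.
- **Start button:** I pressed it until it went solid, after about 6 mm of travel, with 23 N on the wrist. It then came up again: the picture shows the cap raised, though I had no joint reading for it.
- **Bystanders:** the top, side and wrist views show no visible shift of the cleaner, brush, bowl, jar or tin. I did not measure their positions again. The robot ended clear of everything.

No check failed. Small disagreements were about 3 mm between my two estimates of slot 1's home point, and several millimetres in the pose readings just after fast moves, so I waited for the arm to settle before most contact moves.

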